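# Glue-up of a bamboo panel in the edge clamp

## Robot

A 6-joint arm with a two-finger parallel gripper is mounted at the origin on the work surface. World frame = base frame: x ahead of the robot, y to its left, z up, the work surface at z = 0. Lengths are in m, angles in rad, forces in N, time in s.
With the tool pointing down it reaches from about 0.4 to 0.825 m from the base axis. Payload 7 kg.
Tool frame: the origin (TCP) lies between the finger pads; the fingertips stand 8 mm ahead of it and the grasp point (between the pads) lies 11 mm behind it (arm.finger_overhang is the distance from the TCP to the fingertips, in m); z points along the fingers, y is the line along which they close (so a half turn about z gives the same grasp; the last joint's range is limited). The gripper opens to 88 mm and grips with 3 to 60 N. Pads are 19 mm wide; open, the fingers measure 130 mm over their backs; the gripper's body (78 mm by 193 mm) begins 47 mm behind the grasp point.
Start: joints at [-0.905, 0.359, 0.012, 0, -1.224, -0.288], TCP at [0.249, -0.627, 0.235] pointing down, gripper open.
Joint ranges: [-3.07, 3.07], [-1.43, 2.12], [-1.02, 1.25], [-3.03, 1.67], [-3.05, -0], [-3.03, 3.03]. Speed limits (rad/s): [2.39, 2.39, 3.01, 3.14, 3.14, 3.14].

## Interface

Orientations are given as [roll, pitch, yaw] about the fixed x, y, z axes, in that order (R = Rz(yaw) Ry(pitch) Rx(roll)).
In Python, from station import arm gives the robot as it stands.
- The arm moves only by the tool move_arm, never from a script. Its argument "rows" is text: rows parted by semicolons, each of 7 numbers parted by spaces: the turn, a rotation vector about the tool's x, y, z in degrees, then the shift along the tool's x, y, z in m, then the finger opening in m, from 0 to 0.0876. A call has 1 to 8 rows; each row shifts and turns the commanded pose from where the row before left it, along the tool's axes as they then stand; what a row does not reach is not made up. A row lasts 1/8 s, in which the tool goes at most 62.5 mm and 10.7 degrees, less where a joint would pass 70% of its speed; a pose out of reach is approached as far as the arm can. A call is refused whole if a number of a shift passes 0.0625 or a number of a turn 10.7, either way. A call with a gripper value outside its range is refused whole. The fingers move at their own pace and stop on an object; "squeeze" is the grip in N (left out, the last holds). Time passes only in rows, so rows that do not move let the fingers close. It gives the time, the measured TCP pose, the force, the opening and the grip force at its end, in the units of the state.
- arm.get_state(): the state, without advancing time (a new reading comes with each control period).
- arm.grab_frame(name): name is "scene" or "side" or "wrist"; returns (picture, depth): 400x640x3 uint8, blue, green, red; 400x640 float32, m along the optical axis (not along the pixel's ray), 0 where there is no reading.
- arm.camera_model(name): a dict with "mtx" (3x3 intrinsics, pixels), "k1" (the pictures are not rectified: a ray, as slopes to the right and down, at radius r is drawn at 1 + k1 r^2 times it, then the intrinsics apply), "camera_from_world" (4x4, takes a point from world to camera coordinates); the wrist camera has in their place "mount" (4x4, takes a point from camera to tool coordinates, whose origin is the TCP and whose axes are the flange's). Camera axes: x right, y down, z forward; pixel columns grow to the right and rows downward; lengths in m; the calibration is good to about 2 mm. A picture is of the moment at which its call begins: read the wrist's pose just before it. camera_model takes no time and is no camera call.
- arm.job_done(): hands the job in; it is judged then, once.
The state is a dict: "t": time; "q": joint angles; "qd": joint speeds; "joint_efforts": joint torques, N m; "eef_pos": TCP position; "ee_rot": TCP orientation; "force": force on the tool from outside, world axes, zero at the start; "moment": the same for the moment, N m; "width": finger opening in m; "gripper_force": force on a finger pad.
Only numpy, scipy, OpenCV 4.12 (cv2) and the standard library are available. Lean on these libraries where they do the work, as an engineer would, in place of code of your own. Each camera call takes 0.05 s, during which the arm holds its last target. There are 200 camera calls.

## Task

The clamp has been backed off: lift the finished panel out of it and lay it flat on the drying rack, then lay every pale stave from the tray on the clamp's bed, side by side starting at the fixed jaw, each squarely across the bed and centred on it to within a centimetre; leave the dark staves in the tray. Set the steel caul flat on top, lengthwise along the clamp, centred on the row so that it bears on every stave, and then wind the crank clockwise until the red tab pops right out, and no tighter. Do not disturb the basket, the bottle or the awl.

Things in the scene. Friction and masses are not known exactly. Their poses are not given: they have to be found in the camera images.
- clamp: Green cast bench clamp for edge-gluing small panels, fixed, about 130 x 255 mm on plan, bed 92 mm above the bench. Origin on the bench under the middle of the bed; x across the bed, y along the screw (fixed jaw at -y, crank at +y), z up. The flat bed is 110 mm wide (x +-55). The crank's axis lies along y at x = 0, 75 mm above the bench.
- fixed_face (a point): Middle of the fixed jaw's brass face where it meets the bed (y = -75 mm, z = 92 mm in the clamp's frame). The jaw is 70 mm wide (x), 16 mm high above the bed and 30 mm thick; the work lies on its +y side.
- pad_face (a point): Middle of the sprung pressure pad's brass face where it meets the bed; it faces the fixed jaw. With the crank at 0 it is at y = +51 mm in the clamp's frame, and it moves 12 mm towards -y per turn of the crank. Pad and carriage are 70 mm wide (x), 16 mm high; the tab's grey housing on the carriage, 37 to 57 mm behind the face, is 30 mm high.
- handle_mid (a point): Middle of the crank's black round grip, 22 mm in diameter, 85 mm long, level along the clamp's y. It spins freely on its pin: a gripper that keeps its attitude can carry it round and round. At crank angle t it is at x = -42 sin t, y = 216, z = 75 + 42 cos t mm in the clamp's frame. The crank arm turns at y = 161 to 171 mm. Winding takes 5 to 8 N at the grip; it stays where it is left.
- crank (a joint): Crank angle, rad, 0 to 46; starts within the first turn. It grows as the crank is wound clockwise, seen by someone facing its grip end (looking along the clamp's -y): over the top the grip moves towards the clamp's -x. This closes the clamp by 12 mm a turn.
- tab (a joint): How far the red tell-tale tab stands out of its grey housing, m: 0 when slack, 0.020 at its limit; over 0.012 it is right out. The pad's preloaded springs hold it in until the pad bears on the work with 30 N; then the pad gives, up to 8 mm, and the tab rises 2.5 mm per mm of give (12 mm out at 37 N). Beyond 8 mm the pad is solid and the force climbs steeply.
- tray: Clear plastic stock tray, 290 x 260 mm and 45 mm high, walls and floor 5 mm, standing on the bench. Origin under its middle.
- panel_mid (a point): Centre of the finished panel: three pale bamboo staves glued side by side with dark glue lines, 60 (x) x 54 (y) x 18 (z) mm, 50 g. It starts lying loose on the clamp's bed, between the open jaws.
- rack: Low wooden drying rack, 100 x 110 mm, origin on the bench under its middle: three slats along y whose tops are 30 mm above the bench.
- caul_mid (a point): Centre of the caul: a plain flat steel block (either face may be down), 40 (x) x 90 (y) x 22 (z) mm, about 0.45 kg. It starts flat on the bench.
- basket: Bystander: round brown lidded bamboo basket, 104 mm across, 72 mm high; origin under its centre.
- bottle: Bystander: white glue bottle with an orange cap, 50 mm across, 130 mm high; origin under its centre.
- awl: Bystander: awl with a wooden handle lying on the bench beyond the crank, 200 mm long; origin at its middle.
- pale0_mid (a point): Centre of a pale (straw-coloured) bamboo stave, 60 (x, its length) x 18 x 18 mm, 16 g, lying in the tray at the start. Three to five pale staves are there; the others are absent.
- pale1_mid (a point): Centre of a pale (straw-coloured) bamboo stave, 60 (x, its length) x 18 x 18 mm, 16 g, lying in the tray at the start. May be absent.
- pale2_mid (a point): Centre of a pale (straw-coloured) bamboo stave, 60 (x, its length) x 18 x 18 mm, 16 g, lying in the tray at the start. May be absent.
- pale3_mid (a point): Centre of a pale (straw-coloured) bamboo stave, 60 (x, its length) x 18 x 18 mm, 16 g, lying in the tray at the start. May be absent.
- pale4_mid (a point): Centre of a pale (straw-coloured) bamboo stave, 60 (x, its length) x 18 x 18 mm, 16 g, lying in the tray at the start. May be absent.
- dark0_mid (a point): Centre of a dark (smoked, nearly black) bamboo stave, 60 (x) x 18 x 18 mm, lying in the tray.
- dark1_mid (a point): Centre of a dark (smoked, nearly black) bamboo stave, 60 (x) x 18 x 18 mm, lying in the tray.
- node_mid (a point): Centre of a round greenish bamboo node, a disc 36 mm across and 22 mm high, 20 g, lying in the tray among the staves.
There are look-alikes about, which are no part of the job. Leave any pink look-alike of the part that bears pale3_mid alone. Of the things that look like the part that bears panel_mid, the larger one is meant.

How it is judged:
On the way, in this order (a step that is already met when the one before it is completed fails the run):
1. the finished panel is on the drying rack and every pale stave lies across the clamp's bed between the jaws (x of panel_mid in the frame of rack between -0.035 and 0.035 m and y of panel_mid in the frame of rack between -0.045 and 0.045 m and z of panel_mid in the frame of rack between 0.034 and 0.044 m and angle between panel_mid's own z axis and vertical below 0.12 rad and x of pale0_mid in the frame of clamp between -0.012 and 0.012 m and y of pale0_mid in the frame of clamp between -0.075 and 0.062 m and z of pale0_mid in the frame of clamp between 0.096 and 0.106 m and angle between the x axis of each of pale0_mid, pale1_mid, pale2_mid, pale3_mid, pale4_mid and the x axis of clamp, either way round below 0.15 rad and x of pale1_mid in the frame of clamp between -0.012 and 0.012 m and y of pale1_mid in the frame of clamp between -0.075 and 0.062 m and z of pale1_mid in the frame of clamp between 0.096 and 0.106 m and x of pale2_mid in the frame of clamp between -0.012 and 0.012 m and y of pale2_mid in the frame of clamp between -0.075 and 0.062 m and z of pale2_mid in the frame of clamp between 0.096 and 0.106 m and x of pale3_mid in the frame of clamp between -0.012 and 0.012 m and y of pale3_mid in the frame of clamp between -0.075 and 0.062 m and z of pale3_mid in the frame of clamp between 0.096 and 0.106 m and x of pale4_mid in the frame of clamp between -0.012 and 0.012 m and y of pale4_mid in the frame of clamp between -0.075 and 0.062 m and z of pale4_mid in the frame of clamp between 0.096 and 0.106 m), for 0.2 s.
2. the caul lies flat on top of the staves, lengthwise along the clamp (x of caul_mid in the frame of clamp between -0.015 and 0.015 m and z of caul_mid in the frame of clamp between 0.116 and 0.126 m and angle between the z axis of caul_mid and the z axis of clamp, either way round below 0.1 rad and angle between the x axis of caul_mid and the x axis of clamp, either way round below 0.3 rad and horizontal distance between caul_mid and pale0_mid below 0.062 m and horizontal distance between caul_mid and pale1_mid below 0.062 m and horizontal distance between caul_mid and pale2_mid below 0.062 m and horizontal distance between caul_mid and pale3_mid below 0.062 m and horizontal distance between caul_mid and pale4_mid below 0.062 m and contact force between caul and the fingers below 0.1 N), for 0.2 s.
3. the clamp is wound until the red tab stands out (value of joint tab above 0.012 m), for 0.2 s.
At the end, for the whole second after the job is handed in: Tab over 12 mm out; pale staves flat on the bed, within 12 mm of its centre line, 0.15 rad of square; caul flat on them (15 mm, 0.3 rad; its centre within 52 mm of every stave's on plan); panel flat on the rack, within 35 mm (x), 45 mm (y) of its middle; dark staves in the tray (all of step 1 and x of caul_mid in the frame of clamp between -0.015 and 0.015 m and z of caul_mid in the frame of clamp between 0.116 and 0.126 m and angle between the z axis of caul_mid and the z axis of clamp, either way round below 0.1 rad and angle between the x axis of caul_mid and the x axis of clamp, either way round below 0.3 rad and horizontal distance between caul_mid and pale0_mid below 0.052 m and horizontal distance between caul_mid and pale1_mid below 0.052 m and horizontal distance between caul_mid and pale2_mid below 0.052 m and horizontal distance between caul_mid and pale3_mid below 0.052 m and horizontal distance between caul_mid and pale4_mid below 0.052 m and x of dark0_mid in the frame of tray between -0.145 and 0.145 m and y of dark0_mid in the frame of tray between -0.13 and 0.13 m and z of dark0_mid in the frame of tray between 0 and 0.04 m and x of dark1_mid in the frame of tray between -0.145 and 0.145 m and y of dark1_mid in the frame of tray between -0.13 and 0.13 m and z of dark1_mid in the frame of tray between 0 and 0.04 m and value of joint tab above 0.012 m); the robot touches nothing.
It fails at once if the basket, the bottle or the awl is shifted by more than 3 cm (distance of any of basket, bottle, awl from where it was at the start of the episode above 0.03 m).
It fails at once if the clamp is wound far beyond the tab's set force (over 150 N) (contact force between pad and anything else above 150 N).
Of pale0, pale1, pale2, pale3, pale4 only 3 to 5 are there at a start; the rules pass over those that are not, and their reading is None.
At some moment in a run one of pale0, pale1, pale2, pale3, pale4 may be knocked a few centimetres aside while the robot is not near it.
Once in a run the grip may slacken for a moment while it holds something.
It also fails if it takes over 210 s, if anything falls off the work surface, if the arm or the gripper's body presses on something with over 40 N, if the wrist force passes 120 N, or if a joint passes its speed limit or range.

## Working session

There is one attempt and no reset: what is moved stays moved. The work goes in short steps, Python scripts to look and compute and a tool call to move; the robot and the scene stay as the last step left them, time stands still between calls to the robot, and variables do not carry over. Pictures are saved under pics/ and viewed, at most 14 in all, crops included, and the job is handed in when it is done.

Besides the shell and the picture viewer there is one more tool, called after "Call:" as name(argument=value, ...), one argument or row to a line, values as JSON. move_arm: Moves the arm, as the interface text tells. Its arguments: {"type":"object","properties":{"rows":{"type":"string"},"squeeze":{"type":"number"}},"required":["rows"]}

```bash
ls; mkdir -p pics
cat > h.py <<'E'
import numpy as np, cv2
from station import arm
from scipy.spatial.transform import Rotation as R
def shot(n,name=None):
    s=arm.get_state(); im,d=arm.grab_frame(n)
    np.savez(f'last_{n}.npz',im=im,d=d,p=s['eef_pos'],r=s['ee_rot'])
    if name: cv2.imwrite(f'pics/{name}.png',im)
    return im,d
def world(n):
    """HxWx3 world points of last shot"""
    z=np.load(f'last_{n}.npz'); d=z['d']; c=arm.camera_model(n); K=np.array(c['mtx'])
    h,w=d.shape; u,v=np.meshgrid(np.arange(w),np.arange(h))
    xd=(u-K[0,2])/K[0,0]; yd=(v-K[1,2])/K[1,1]; x,y=xd.copy(),yd.copy()
    for _ in range(8):
        f=1+c['k1']*(x*x+y*y); x,y=xd/f,yd/f
    P=np.stack([x*d,y*d,d],-1)
    if n=='wrist':
        M=np.array(c['mount']); P=P@M[:3,:3].T+M[:3,3]
        return z['im'],d,P@R.from_euler('xyz',z['r']).as_matrix().T+z['p']
    T=np.linalg.inv(np.array(c['camera_from_world'])); return z['im'],d,P@T[:3,:3].T+T[:3,3]
E
python3 - <<'E'
from h import *
shot('scene','scene0'); shot('side','side0')
print(arm.get_state()); print(arm.camera_model('wrist'),arm.camera_model('scene'))
for n in('scene','side'):
    im,d,P=world(n)
    print(n); 
    for v in range(40,400,60): print([tuple(np.round(P[v,u],2)) for u in range(40,640,110)])
E
```

```text
pics
{'t': 0.1, 'q': array([-9.04901897e-01,  3.59327105e-01,  1.11569579e-02, -2.77226610e-04,
       -1.22409782e+00, -2.88099018e-01]), 'qd': array([-0.00121828, -0.00118038,  0.00210383,  0.00160169, -0.00127537,
       -0.0002306 ]), 'joint_efforts': array([-2.69089411e-03, -5.84163451e+01,  2.93751258e+01,  7.01545089e+00,
        1.02048274e-02, -4.81422228e-05]), 'eef_pos': array([ 0.2488015 , -0.62702422,  0.23371717]), 'ee_rot': array([ 3.14010761e+00, -1.68289256e-04, -2.76389151e+00]), 'force': array([-0.16174636,  0.56792919,  0.2443533 ]), 'moment': array([ 0.04124649,  0.02250731, -0.01933196]), 'gripper_force': 0.0, 'width': 0.08749099104874736}
{'mtx': array([[284.42476086,   0.        , 319.06816754],
       [  0.        , 284.42476086, 196.93750188],
       [  0.        ,   0.        ,   1.        ]]), 'k1': -0.05225125109163247, 'mount': array([[-1.51295191e-04, -9.67409202e-01, -2.53218112e-01,
         6.75440191e-02],
       [ 9.99999760e-01,  2.46923208e-05, -6.91825445e-04,
         1.34421006e-03],
       [ 6.75530845e-04, -2.53218156e-01,  9.67408967e-01,
 
[... 3972 characters left out ...]
t64(0.01), np.float64(0.22))]
[(np.float64(1.58), np.float64(0.06), np.float64(-0.5)), (np.float64(0.87), np.float64(0.27), np.float64(0.0)), (np.float64(0.62), np.float64(0.19), np.float64(-0.0)), (np.float64(0.36), np.float64(0.12), np.float64(-0.0)), (np.float64(0.1), np.float64(0.06), np.float64(0.01)), (np.float64(-0.17), np.float64(-0.03), np.float64(0.0))]
[(np.float64(1.56), np.float64(0.2), np.float64(-0.7)), (np.float64(0.79), np.float64(0.42), np.float64(0.0)), (np.float64(0.56), np.float64(0.35), np.float64(0.0)), (np.float64(0.33), np.float64(0.28), np.float64(-0.0)), (np.float64(0.09), np.float64(0.22), np.float64(-0.0)), (np.float64(-0.15), np.float64(0.15), np.float64(-0.0))]
```

View pics/scene0.png

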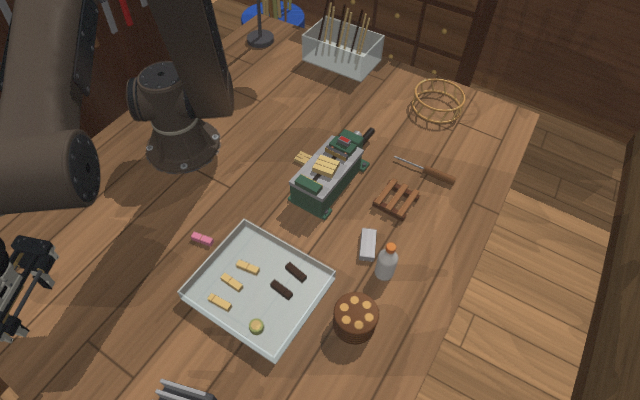

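View pics/side0.png

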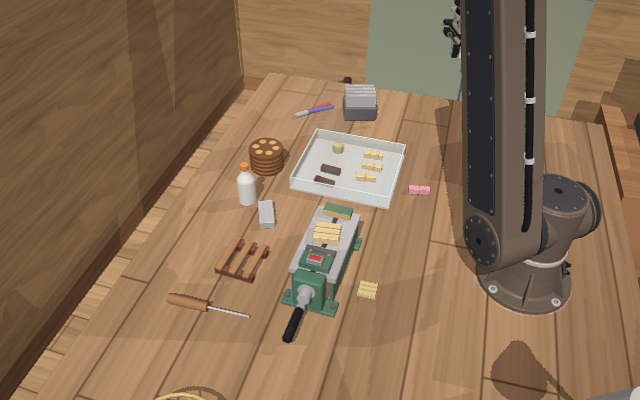

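The scene camera shows the tray at (258,290). In it are the pale staves at (248,267), (231,281) and (219,302), the dark ones at (296,271) and (282,290), and the node at (257,326). A pink look-alike lies outside the tray at (202,239). The panel is on the clamp at (326,166), with a smaller look-alike on the bench at (303,158). The caul is at (368,245) and the rack at (397,198).

```bash
cat >> h.py <<'E'
def rect(mask,P,zr=None,erode=0,big=True):
    """minAreaRect in world xy of masked points: centre, sizes, long-axis angle deg, z median"""
    if zr: mask=mask&(P[...,2]>zr[0])&(P[...,2]<zr[1])
    n,l,st,_=cv2.connectedComponentsWithStats(mask.astype(np.uint8)); out=[]
    for i in range(1,n):
        if st[i,4]<25: continue
        p=P[l==i]; (c,s,a)=cv2.minAreaRect((p[:,:2]*1000).astype(np.float32))
        if s[0]<s[1]: s=s[::-1]; a+=90
        out.append((st[i,4],np.round(st[i,:2]+st[i,2:4]/2),np.round(c,1),np.round(s,1),round((a+90)%180-90,1),round(float(np.median(p[:,2]))*1000,1),np.round(p.min(0)[2]*1000)))
    return out
E
python3 - <<'E'
from h import *
for n in('scene','side'):
    im,d,P=world(n); hsv=cv2.cvtColor(im,cv2.COLOR_BGR2HSV); H,S,V=[hsv[...,i].astype(int) for i in range(3)]
    ws=(P[...,0]>.2)&(P[...,0]<.95)&(abs(P[...,1])<.7)&(d>0)
    def show(t,m,zr):
        print(n,t); [print('  ',r) for r in rect(m&ws,P,zr)]
    show('pale',(H>14)&(H<30)&(S>60)&(V>170),(.008,.13))
    show('bedgrey',(S<40),(.088,.096))
    show('caul',(S<60),(.015,.03))
    show('green top',(H>55)&(H<95)&(S>60),(.1,.135))
    show('rack',(S>60),(.026,.034))
    show('black grip',(V<50),(.06,.14))
    show('traywall',np.ones_like(ws),(.040,.049))
    show('bot',np.ones_like(ws),(.065,.14))
    show('red',(H<8)&(S>150)&(V>120),(.05,.16))
E
```

```text
scene pale
   (np.int32(42), array([425.,  96.]), array([572.6, 569. ]), array([132.7,  36.3]), -44.4, 56.7, np.float64(52.0))
   (np.int32(86), array([304., 157.]), array([361.1, 150.6]), array([40.4, 37.5]), -4.1, 10.7, np.float64(8.0))
   (np.int32(290), array([326., 164.]), array([478. ,  87.6]), array([63.8, 57. ]), 10.0, 108.0, np.float64(92.0))
   (np.int32(126), array([248., 266.]), array([ 452.4, -249.9]), array([58.2, 22.2]), 0.9, 21.8, np.float64(8.0))
   (np.int32(146), array([232., 282.]), array([ 443.8, -304.2]), array([58.7, 17.8]), -3.1, 21.8, np.float64(16.0))
   (np.int32(158), array([220., 301.]), array([ 452.9, -363.4]), array([59.1, 17.7]), 2.5, 21.2, np.float64(17.0))
   (np.int32(52), array([354., 300.]), array([ 735.4, -208.7]), array([17.8, 17.1]), 54.8, 72.0, np.float64(67.0))
   (np.int32(56), array([366., 305.]), array([ 765. , -203.8]), array([18.4, 17.4]), -15.1, 71.1, np.float64(68.0))
   (np.int32(55), array([344., 307.]), array([ 724.7, -236.2]), array([18.3, 17. ]), 31.8, 71.6, np.float64(68.0))
   (np.int32(56), array([370., 317.]), array([ 783.6, -
[... 9495 characters left out ...]
259), array([294., 322.]), array([493. , 311.9]), array([91.6, 20.3]), 88.2, 43.1, np.float64(40.0))
side bot
   (np.int32(538), array([360.,  94.]), array([ 548.1, -596. ]), array([100.7,  83.7]), 16.5, 88.3, np.float64(65.0))
   (np.int32(587), array([266., 150.]), array([ 750.5, -225.1]), array([107.3,  97.3]), -71.8, 70.6, np.float64(65.0))
   (np.int32(316), array([246., 176.]), array([747.4, -60. ]), array([46.6, 40.2]), 23.6, 89.0, np.float64(65.0))
   (np.int32(4230), array([324., 253.]), array([478.8, 134. ]), array([285.1, 112.2]), 87.9, 94.0, np.float64(66.0))
side red
   (np.int32(44), array([315., 258.]), array([480.4, 188.6]), array([24.4, 13.4]), 6.3, 121.4, np.float64(117.0))
```

Call:
move_arm(
  rows="0 0 -9.5 0 0 -0.01 0.08; 0 0 -9.5 0 0 -0.01 0.08; 0 0 -9.5 0 0 -0.01 0.08; 0 0 -9.5 0 0 -0.01 0.08; 0 0 -9.5 0 0 -0.01 0.08; 0 0 -9.5 0 0 -0.01 0.08; 0 0 -9.4 0 0 -0.01 0.08",
)

```text
t: 0.98
eef_pos: [0.2489, -0.6272, 0.3043]
ee_rot: [3.141, 0.001, -1.599]
force: [0.8, 0.6, -0.8]
width: 0.0798
gripper_force: 0.0
```

Call:
move_arm(
  rows="0 0 0 -0.055 -0.032 0 0.08; 0 0 0 -0.055 -0.032 0 0.08; 0 0 0 -0.055 -0.032 0 0.08; 0 0 0 -0.055 -0.032 0 0.08; 0 0 0 -0.055 -0.032 0 0.08; 0 0 0 -0.055 -0.032 0 0.08; 0 0 0 0 0 0 0.08; 0 0 0 0 0 0 0.08",
)

```text
t: 1.98
eef_pos: [0.4485, -0.3096, 0.3044]
ee_rot: [3.141, 0.0, -1.604]
force: [0.3, 0.7, 0.0]
width: 0.0798
gripper_force: 0.0
```

Run:
```python
from h import *
s=arm.get_state(); print(s['t'],s['eef_pos'],np.degrees(s['ee_rot']))
shot('wrist','w1'); im,d,P=world('wrist'); hsv=cv2.cvtColor(im,cv2.COLOR_BGR2HSV); H,S,V=[hsv[...,i].astype(int) for i in range(3)]
print('pale');[print(r) for r in rect((H>14)&(H<30)&(S>60)&(V>150),P,(.008,.12))]
print('dark');[print(r) for r in rect((V<70),P,(.012,.03))]
print('wall');[print(r) for r in rect(d>0,P,(.04,.049))]
```

```text
1.975 [ 0.44848295 -0.30955293  0.30436395] [ 1.79968357e+02  6.36545120e-03 -9.18796270e+01]
pale
(np.int32(237), array([240., 136.]), array([ 565.1, -362.9]), array([24.4, 23.4]), -2.5, 27.4, np.float64(25.0))
(np.int32(396), array([316., 134.]), array([ 452.6, -361.1]), array([56.5, 15.2]), 3.5, 22.7, np.float64(20.0))
(np.int32(383), array([322., 172.]), array([ 443.8, -303.5]), array([55.8, 16.4]), -4.1, 22.3, np.float64(19.0))
(np.int32(349), array([318., 206.]), array([ 452.5, -248.3]), array([55.3, 16.7]), 8.5, 22.2, np.float64(14.0))
(np.int32(86), array([118., 212.]), array([ 743. , -263.3]), array([22.3,  9.5]), -1.5, 72.5, np.float64(70.0))
(np.int32(42), array([ 98., 215.]), array([ 775.1, -261.3]), array([17.9,  6.4]), 11.2, 72.1, np.float64(70.0))
dark
(np.int32(70), array([252., 201.]), array([ 556.8, -259.8]), array([52.5,  3.8]), -6.7, 21.5, np.float64(17.0))
(np.int32(43), array([262., 236.]), array([ 547.6, -199.4]), array([27.5,  1.8]), -9.5, 18.7, np.float64(14.0))
wall
(np.int32(1919), array([277., 173.]), array([ 507.7, -299.8]), array([290.1, 213.7]), -1.3, 44.0, np.float64(40.0))
(np.int32(107), array([136., 206.]), array([ 729.8, -269.1]), array([61.5, 11.1]), -33.2, 46.4, np.float64(40.0))
```

View pics/w1.png

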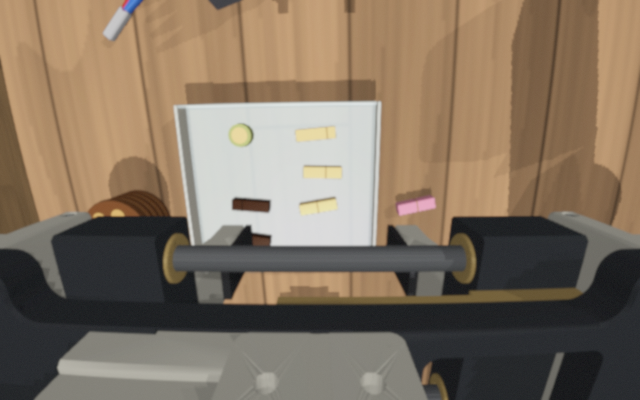

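The wrist view shows exactly three pale staves, at (316,134), (322,172) and (318,206). The darks are at (251,205) and (261,240), and the pink one lies outside the tray at (416,205). Next I look at the clamp from close by.

Call:
move_arm(
  rows="0 0 0 -0.055 -0.001 0 0.08; 0 0 0 -0.055 -0.001 0 0.08; 0 0 0 -0.055 -0.001 0 0.08; 0 0 0 -0.055 -0.001 0 0.08; 0 0 0 -0.055 -0.001 0 0.08; 0 0 0 -0.055 -0.001 0 0.08; 0 0 0 -0.055 -0.001 0 0.08; 0 0 0 -0.055 -0.001 0 0.08",
)

```text
t: 3.02
eef_pos: [0.4717, 0.1299, 0.3047]
ee_rot: [-3.141, 0.0, -1.607]
force: [1.1, -0.8, -0.7]
width: 0.0798
gripper_force: 0.0
```

Call:
move_arm(
  rows="0 0 0 -0.03 -0.001 0 0.08; 0 0 0 -0.03 -0.001 0 0.08; 0 0 0 0 0 0 0.08; 0 0 0 0 0 0 0.08",
)

```text
t: 3.52
eef_pos: [0.4758, 0.1883, 0.3043]
ee_rot: [3.141, -0.001, -1.606]
force: [0.6, 0.8, 0.2]
width: 0.0798
gripper_force: 0.0
```

Run:
```python
from h import *
s=arm.get_state(); print(s['t'],s['eef_pos'],np.degrees(s['ee_rot']))
shot('wrist','w2'); im,d,P=world('wrist'); hsv=cv2.cvtColor(im,cv2.COLOR_BGR2HSV); H,S,V=[hsv[...,i].astype(int) for i in range(3)]
print('pale');[print(r) for r in rect((H>14)&(H<30)&(S>60)&(V>150),P,(.008,.12))]
print('green');[print(r) for r in rect((H>55)&(H<95)&(S>60),P,(.1,.135))]
print('bed');[print(r) for r in rect((S<60),P,(.088,.096))]
print('caul');[print(r) for r in rect((S<60),P,(.019,.026))]
print('rack');[print(r) for r in rect((S>60),P,(.026,.034))]
```

```text
3.525 [0.47579853 0.18825902 0.30431679] [ 1.79972672e+02 -3.32845838e-02 -9.20397837e+01]
pale
(np.int32(207), array([314.,  34.]), array([475.4,  22.9]), array([68. ,  1.8]), -1.7, 100.4, np.float64(91.0))
(np.int32(2394), array([312.,  94.]), array([480.7,  87.5]), array([57.9, 57.9]), 7.0, 109.5, np.float64(91.0))
(np.int32(577), array([162., 152.]), array([714.6, 153.9]), array([108.6,  19.3]), 87.1, 29.6, np.float64(26.0))
(np.int32(538), array([208., 152.]), array([643.5, 158.1]), array([109.4,  16.3]), 87.6, 29.6, np.float64(21.0))
(np.int32(534), array([185., 152.]), array([678.7, 157.1]), array([108.2,  17.7]), 86.8, 29.6, np.float64(22.0))
(np.int32(722), array([392., 142.]), array([362.2, 153.2]), array([43.7, 38.1]), -1.2, 12.2, np.float64(9.0))
(np.int32(101), array([306., 142.]), array([490.4, 142.6]), array([44.6,  1.7]), -2.1, 106.1, np.float64(90.0))
(np.int32(26), array([338., 142.]), array([452.4, 144. ]), array([12. ,  1.6]), -1.5, 106.9, np.float64(92.0))
green
(np.int32(1614), array([314.,  18.]), array([475.1,   7.2]), array([67.2, 27.9]), -1.8, 107.5, np.floa
[... 889 characters left out ...]
6.1, 21.6, np.float64(19.0))
(np.int32(279), array([589.,  32.]), array([77.1,  0.5]), array([88.8, 13.9]), -87.6, 22.6, np.float64(19.0))
(np.int32(32), array([576.,  68.]), array([87.2, 50.4]), array([13.8,  6. ]), 35.6, 22.6, np.float64(19.0))
(np.int32(216), array([608.,  88.]), array([27.5, 73.8]), array([88.8, 20.4]), -41.1, 22.4, np.float64(19.0))
rack
(np.int32(884), array([162., 152.]), array([714.5, 153.9]), array([108.5,  19.8]), 86.7, 29.4, np.float64(26.0))
(np.int32(895), array([184., 152.]), array([678.6, 156.3]), array([109.7,  19. ]), 86.8, 29.5, np.float64(26.0))
(np.int32(882), array([208., 152.]), array([642.2, 158.1]), array([109.5,  19. ]), 87.4, 29.4, np.float64(26.0))
```

View pics/w2.png

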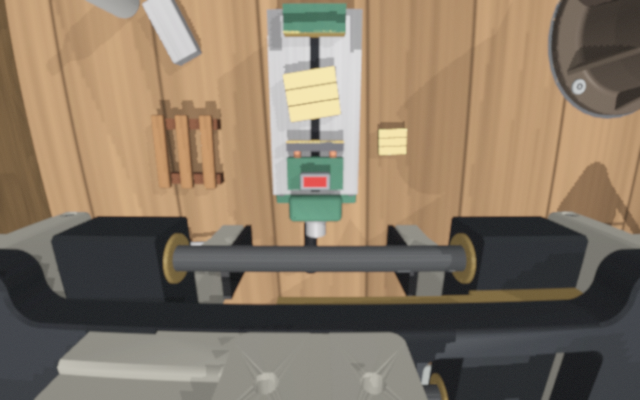

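The wrist view shows the fixed jaw at (314,18), the panel at (312,94) tilted by about 8°, the pad face at row 142, and the small look-alike panel at (392,142), which I leave alone. The rack is at (185,152) and the caul at (170,32). The clamp origin comes out at about (478, 97) mm with yaw -2°. Now I grasp the panel.

Call:
move_arm(
  rows="0 0 0 0.0505 -0.0036 0.02 0.08; 0 0 0 0.0505 -0.0036 0.02 0.08; 0 0 -10.5 0 0 0.02 0.08; 0 0 0 0 0 0.04 0.08; 0 0 0 0 0 0.04 0.08; 0 0 0 0 0 0.03 0.08; 0 0 0 0 0 0.02 0.08; 0 0 0 0 0 0.01 0.08",
)

```text
t: 4.58
eef_pos: [0.4789, 0.0871, 0.1038]
ee_rot: [3.141, -0.001, -1.423]
force: [0.2, -0.3, -0.3]
width: 0.0798
gripper_force: 0.0
```

Call:
move_arm(
  rows="0 0 0 0 0 0 0.08; 0 0 0 0 0 0 0.055; 0 0 0 0 0 0 0.045; 0 0 0 0 0 0 0.045; 0 0 0 0 0 0 0.045",
  squeeze=20,
)

```text
t: 5.2
eef_pos: [0.4797, 0.0885, 0.1053]
ee_rot: [-3.14, 0.0, -1.421]
force: [-1.8, 0.0, 6.3]
width: 0.0601
gripper_force: 19.9
```

Call:
move_arm(
  rows="0 0 0 0 0 -0.04 0.045; 0 0 0 0 0 -0.05 0.045; 0 0 0 -0.0094 -0.0517 -0.01 0.045; 0 0 0 -0.0094 -0.0517 0 0.045; 0 0 0 -0.0094 -0.0517 0 0.045; 0 0 0 -0.0093 -0.0517 0 0.045; 0 0 0 0 0 0 0.045; 0 0 0 0 0 0 0.045",
)

```text
t: 6.2
eef_pos: [0.6776, 0.156, 0.2034]
ee_rot: [3.14, -0.0, -1.422]
force: [1.1, 0.3, -0.5]
width: 0.0599
gripper_force: 19.9
```

Run:
```python
from h import *
s=arm.get_state(); print(s['eef_pos'],s['width'],s['gripper_force'])
im,d=shot('scene'); cv2.imwrite('pics/s2.png',cv2.resize(im[80:300,200:500],None,fx=2,fy=2))
```

```text
[0.67761521 0.15596307 0.20341138] 0.059913761191624365 19.89984691143036
```

View pics/s2.png

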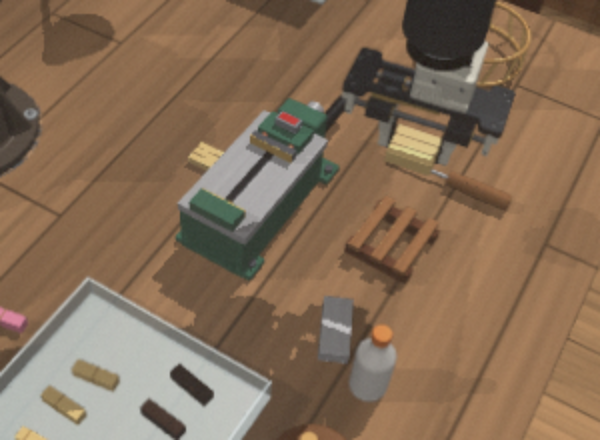

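The crop shows the panel level in the fingers at (415,145), above the rack at (390,240). Lowering it.

Call:
move_arm(
  rows="0 0 0 0 0 0.05 0.045; 0 0 0 0 0 0.05 0.045; 0 0 0 0 0 0.035 0.045; 0 0 0 0 0 0.015 0.045; 0 0 0 0 0 0.008 0.045; 0 0 0 0 0 0 0.045; 0 0 0 0 0 0 0.075; 0 0 0 0 0 0 0.08",
)

```text
t: 7.25
eef_pos: [0.6788, 0.1564, 0.0478]
ee_rot: [-3.14, 0.001, -1.422]
force: [0.5, 0.4, -0.2]
width: 0.0744
gripper_force: 0.0
```

Call:
move_arm(
  rows="0 0 0 0 0 0 0.08; 0 0 0 0 0 -0.02 0.08; 0 0 0 0 0 -0.05 0.08; 0 0 10.5 0 0 -0.05 0.08; 0 0 0 0 0 -0.05 0.08; 0 0 0 0 0 0 0.08",
)

```text
t: 8.0
eef_pos: [0.6807, 0.1568, 0.2241]
ee_rot: [-3.132, 0.004, -1.604]
force: [-0.3, -0.3, -0.9]
width: 0.08
gripper_force: 0.0
```

Call:
move_arm(
  rows="0 0 0 0.0592 0.0307 0 0.08; 0 0 0 0.0592 0.0307 0 0.08; 0 0 0 0.0592 0.0307 0 0.08; 0 0 0 0.0592 0.0307 0 0.08; 0 0 0 0.0592 0.0307 0 0.08; 0 0 0 0.0592 0.0307 0 0.08; 0 0 0 0.059 0.0304 0 0.08; 0 0 -8.9 0 0 0 0.08",
)

```text
t: 9.0
eef_pos: [0.4613, -0.2282, 0.2174]
ee_rot: [-3.141, -0.0, -1.451]
force: [-0.1, 0.3, -1.1]
width: 0.08
gripper_force: 0.0
```

```bash
cat > look.py <<'E'
from h import *
import sys
def pale(n):
    shot(n); im,d,P=world(n); hsv=cv2.cvtColor(im,cv2.COLOR_BGR2HSV); H,S,V=[hsv[...,i].astype(int) for i in range(3)]
    print(n); [print('  ',r[2:]) for r in rect((H>14)&(H<30)&(S>60)&(V>110),P,(.008,.13)) if r[3][0]>35 and .3<r[2][0]/1000<.75 and r[2][1]<300]
if __name__=='__main__':
    s=arm.get_state(); print(s['t'],s['eef_pos'],np.degrees(s['ee_rot']),s['width'])
    for n in sys.argv[1:]: pale(n)
E
python3 look.py scene wrist
```

```text
9.0 [ 0.46133127 -0.22819345  0.21741109] [-1.79976616e+02 -1.46236226e-02 -8.31483407e+01] 0.08004792957831794
scene
   (array([479.1, 140.1]), array([68.4,  7. ]), -2.2, 99.4, np.float64(89.0))
   (array([360.6, 148.6]), array([41.8, 41.4]), -1.5, 11.2, np.float64(8.0))
   (array([676.4, 163. ]), array([81.7, 65.1]), -81.4, 45.0, np.float64(20.0))
   (array([ 452.7, -249.7]), array([58.2, 19.6]), 8.9, 21.5, np.float64(8.0))
   (array([ 445.5, -305. ]), array([60.9, 18.5]), -2.1, 21.3, np.float64(8.0))
   (array([ 452.8, -364.1]), array([61.4, 19. ]), 4.0, 20.6, np.float64(10.0))
wrist
   (array([ 452.6, -359.7]), array([57.7, 17.5]), 3.1, 22.4, np.float64(12.0))
   (array([ 444.1, -301.8]), array([57.6, 16. ]), -2.8, 22.5, np.float64(20.0))
   (array([ 452.5, -247.1]), array([57.4, 16.6]), 8.1, 22.3, np.float64(15.0))
```

Call:
move_arm(
  rows="0 0 0 0 0 0 0.08; 0 0 0 0 0 0 0.08",
)

```text
t: 9.35
eef_pos: [0.4642, -0.2246, 0.2167]
ee_rot: [-3.142, 0.0, -1.45]
force: [-0.4, -0.4, -0.0]
width: 0.0799
gripper_force: 0.0
```

Call:
move_arm(
  rows="0 0 -1 0.022 0.0144 0.03 0.08; 0 0 0 0 0 0.05 0.08; 0 0 0 0 0 0.05 0.08; 0 0 0 0 0 0.04 0.08; 0 0 0 0 0 0.02 0.08; 0 0 0 0 0 0.01 0.08; 0 0 0 0 0 0 0.08; 0 0 0 0 0 0 0.07",
)

```text
t: 10.35
eef_pos: [0.453, -0.2488, 0.0175]
ee_rot: [-3.14, -0.001, -1.432]
force: [-0.1, -0.3, -0.3]
width: 0.0744
gripper_force: 0.0
```

Call:
move_arm(
  rows="0 0 0 0 0 0 0.05; 0 0 0 0 0 0 0.045; 0 0 0 0 0 0 0.045; 0 0 0 0 0 0 0.045",
  squeeze=15,
)

```text
t: 10.85
eef_pos: [0.4527, -0.2489, 0.0173]
ee_rot: [-3.14, -0.0, -1.432]
force: [-2.7, 1.1, 6.1]
width: 0.0598
gripper_force: 15.0
```

Call:
move_arm(
  rows="0 0 0 0 0 -0.05 0.045; 0 0 0 0 0 -0.05 0.045; 0 0 10 0 0 -0.05 0.045; 0 0 0 -0.057 -0.0027 0 0.045; 0 0 0 -0.057 -0.0027 0 0.045; 0 0 0 -0.057 -0.0027 0 0.045; 0 0 0 -0.057 -0.0026 0 0.045; 0 0 0 -0.0545 -0.0026 0 0.045",
)

```text
t: 11.85
eef_pos: [0.4754, 0.0349, 0.1669]
ee_rot: [-3.141, 0.0, -1.606]
force: [1.2, 0.4, -0.3]
width: 0.0597
gripper_force: 15.0
```

Call:
move_arm(
  rows="0 0 0 0 0 0 0.045; 0 0 0 0 0 0 0.045",
)

```text
t: 12.1
eef_pos: [0.4753, 0.0331, 0.1665]
ee_rot: [3.141, -0.0, -1.606]
force: [-0.6, -0.8, -0.9]
width: 0.0595
gripper_force: 15.0
```

```bash
cat > to.py <<'E'
# usage: to.py xc yc : tool shift from the present pose to clamp-frame point (mm); or 'w x y' for world
from h import *
import sys
a=sys.argv[1:]; s=arm.get_state(); y0=-np.radians(2); O=np.array([478,97.])
t=np.array([float(v) for v in a[-2:]])
if a[0]!='w': t=O+np.array([[np.cos(y0),-np.sin(y0)],[np.sin(y0),np.cos(y0)]])@t
p=s['eef_pos']*1000; dd=R.from_euler('xyz',s['ee_rot']).inv().apply([t[0]-p[0],t[1]-p[1],0])
print(s['t'],'pos',np.round(p,1),'yaw',round(np.degrees(s['ee_rot'][2]),1),'w',round(s['width'],4),'target',np.round(t,1),'tool shift mm',np.round(dd,1))
E
python3 to.py 0 -64
```

```text
12.1 pos [475.3  33.1 166.5] yaw -92.0 w 0.0595 target [475.8  33. ] tool shift mm [ 0.  -0.5 -0. ]
```

Call:
move_arm(
  rows="0 0 0 0 -0.0005 0.03 0.045; 0 0 0 0 0 0.02 0.045; 0 0 0 0 0 0.008 0.045; 0 0 0 0 0 0.0035 0.045; 0 0 0 0 0 0 0.045; 0 0 0 0 0 0 0.045",
)

```text
t: 12.85
eef_pos: [0.4762, 0.0328, 0.1055]
ee_rot: [-3.141, 0.0, -1.607]
force: [0.4, 0.1, -0.9]
width: 0.0595
gripper_force: 15.0
```

Call:
move_arm(
  rows="0 0 0 0 0 0 0.07; 0 0 0 0 0 0 0.075; 0 0 0 0 0 -0.02 0.08; 0 0 0 0 0 -0.04 0.08; 0 0 0 0 0 -0.04 0.08; 0 0 0 0 0 0 0.08",
)

```text
t: 13.6
eef_pos: [0.4778, 0.0336, 0.2083]
ee_rot: [-3.136, 0.002, -1.606]
force: [0.2, -0.2, -1.3]
width: 0.0802
gripper_force: 0.0
```

```bash
python3 to.py w 444 -303; python3 look.py scene side
```

```text
13.6 pos [477.8  33.6 208.3] yaw -92.0 w 0.0802 target [ 444. -303.] tool shift mm [337.6  21.9  -0.9]
13.6 [0.47784916 0.03357641 0.20827935] [-1.79673843e+02  1.31414473e-01 -9.20274929e+01] 0.08016116256943896
scene
   (array([362.5, 148.8]), array([40.8, 38.7]), -0.4, 10.9, np.float64(8.0))
   (array([474.3,  36.9]), array([74.4, 36.5]), -2.3, 107.6, np.float64(88.0))
   (array([676.4, 163. ]), array([82.6, 65. ]), -80.7, 45.6, np.float64(20.0))
   (array([ 444.7, -305.2]), array([59.3, 17.4]), -3.0, 21.3, np.float64(8.0))
   (array([ 453.5, -364.2]), array([59.2, 19.2]), 3.9, 20.9, np.float64(10.0))
side
   (array([474.7,  33.1]), array([70.6, 28.5]), -1.0, 106.3, np.float64(89.0))
   (array([683.5, 144.9]), array([87.8, 69.6]), -78.3, 45.5, np.float64(17.0))
   (array([360.9, 155.7]), array([42.8, 42.6]), -88.8, 11.0, np.float64(8.0))
```

Call:
move_arm(
  rows="0 0 1 0.0563 0.0037 0 0.08; 0 0 0 0.0563 0.0037 0 0.08; 0 0 0 0.0563 0.0037 0 0.08; 0 0 0 0.0563 0.0037 0 0.08; 0 0 0 0.0563 0.0037 0 0.08; 0 0 0 0.0563 0.0037 0 0.08; 0 0 0 0 0 0 0.08; 0 0 0 0 0 0 0.08",
)

```text
t: 14.7
eef_pos: [0.436, -0.3032, 0.2037]
ee_rot: [3.139, 0.001, -1.626]
force: [0.2, 0.7, 0.2]
width: 0.0799
gripper_force: 0.0
```

```bash
python3 to.py w 444 -303; python3 look.py wrist
```

```text
14.7 pos [ 436.  -303.2  203.7] yaw -93.1 w 0.0799 target [ 444. -303.] tool shift mm [-0.6 -8.  -0. ]
14.7 [ 0.43602407 -0.3031669   0.20366117] [ 1.79858437e+02  4.80637083e-02 -9.31346099e+01] 0.07987087778970846
wrist
   (array([ 452.7, -360.6]), array([57.7, 16. ]), 3.6, 22.7, np.float64(20.0))
   (array([ 444., -303.]), array([57.1, 17.2]), -3.0, 22.3, np.float64(20.0))
```

Descend .187 and grip.

Call:
move_arm(
  rows="0 0 0 -0.0006 -0.008 0.03 0.08; 0 0 0 0 0 0.05 0.08; 0 0 0 0 0 0.05 0.08; 0 0 0 0 0 0.035 0.08; 0 0 0 0 0 0.015 0.08; 0 0 0 0 0 0.0065 0.08; 0 0 0 0 0 0 0.08; 0 0 0 0 0 0 0.07",
)

```text
t: 15.75
eef_pos: [0.4458, -0.3033, 0.0198]
ee_rot: [-3.139, -0.001, -1.624]
force: [0.4, -0.7, 0.4]
width: 0.0743
gripper_force: 0.0
```

Call:
move_arm(
  rows="0 0 0 0 0 0 0.05; 0 0 0 0 0 0 0.045; 0 0 0 0 0 0 0.045; 0 0 0 0 0 0 0.045; 0 0 0 0 0 -0.05 0.045; 0 0 1 0 0 -0.05 0.045; 0 0 -2 0 0 -0.05 0.045; 0 0 0 0 0 0 0.045",
)

```text
t: 16.75
eef_pos: [0.4472, -0.304, 0.173]
ee_rot: [-3.134, -0.002, -1.606]
force: [0.8, 0.1, -1.4]
width: 0.0601
gripper_force: 15.0
```

```bash
python3 to.py 0 -45; python3 to.py w 444 -303
```

```text
16.75 pos [ 447.2 -304.   173. ] yaw -92.0 w 0.0601 target [476.4  52. ] tool shift mm [-356.8  -16.7   -0.7]
16.75 pos [ 447.2 -304.   173. ] yaw -92.0 w 0.0601 target [ 444. -303.] tool shift mm [-0.9  3.3 -0. ]
```

Call:
move_arm(
  rows="0 0 0 -0.0595 -0.0028 0 0.045; 0 0 0 -0.0595 -0.0028 0 0.045; 0 0 0 -0.0595 -0.0028 0 0.045; 0 0 0 -0.0595 -0.0028 0 0.045; 0 0 0 -0.059 -0.0028 0 0.045; 0 0 0 -0.0588 -0.0028 0 0.045; 0 0 0 0 0 0 0.045; 0 0 0 0 0 0 0.045",
)

```text
t: 17.75
eef_pos: [0.4738, 0.0519, 0.1678]
ee_rot: [3.14, -0.001, -1.606]
force: [-0.8, -0.2, -0.6]
width: 0.0599
gripper_force: 15.0
```

```bash
python3 to.py 0 -44;  python3 look.py wrist scene
```

```text
17.75 pos [473.8  51.9 167.8] yaw -92.0 w 0.0599 target [476.5  53. ] tool shift mm [-1.2 -2.6 -0. ]
17.75 [0.47384828 0.05188773 0.16779036] [ 1.79918616e+02 -3.26911483e-02 -9.20039799e+01] 0.05989080110534858
wrist
   (array([475.7,  35.3]), array([66.6, 28.4]), -2.8, 109.1, np.float64(90.0))
scene
   (array([361., 145.]), array([40.7, 31.8]), -2.1, 10.8, np.float64(8.0))
   (array([474.7,  36.6]), array([74.7, 35.6]), -3.1, 107.6, np.float64(89.0))
   (array([676.4, 165.1]), array([83.9, 64.7]), -80.0, 45.6, np.float64(10.0))
   (array([ 453.5, -364.2]), array([59.7, 19.5]), 3.5, 21.0, np.float64(9.0))
```

```bash
cat > bed.py <<'E'
from h import *
# clamp-frame rects of pale tops on the bed, from the last wrist picture
def bed(n='wrist',fresh=False):
    if fresh: shot(n)
    im,d,P=world(n); hsv=cv2.cvtColor(im,cv2.COLOR_BGR2HSV); H,S,V=[hsv[...,i].astype(int) for i in range(3)]
    a=np.radians(2); Q=P*1000-[478,97,0]; C=np.stack([Q[...,0]*np.cos(a)-Q[...,1]*np.sin(a),Q[...,0]*np.sin(a)+Q[...,1]*np.cos(a),Q[...,2]],-1)/1000
    m=(H>14)&(H<30)&(S>60)&(V>110)&(abs(C[...,0])<.06)&(abs(C[...,1])<.07)
    for r in rect(m,C,(.1075,.113)): print(n,r)
    m2=(H>55)&(H<95)&(S>60)&(abs(C[...,0])<.06)&(C[...,1]<-.05)
    for r in rect(m2,C,(.104,.111)): print('jaw',r)
if __name__=='__main__':
    import sys; bed('wrist',len(sys.argv)>1)
E
python3 bed.py
```

```text
wrist (np.int32(1530), array([316., 192.]), array([  0.3, -61.6]), array([57.9, 16.7]), -0.0, 109.4, np.float64(108.0))
jaw (np.int32(3389), array([316., 152.]), array([ -0.1, -90.7]), array([68.1, 26.5]), 0.0, 107.4, np.float64(104.0))
```

Call:
move_arm(
  rows="0 0 0 -0.0021 -0.0026 0.03 0.045; 0 0 0 0 0 0.018 0.045; 0 0 0 0 0 0.008 0.045; 0 0 0 0 0 0.004 0.045; 0 0 0 0 0 0 0.045; 0 0 0 0 0 0 0.045",
)

```text
t: 18.6
eef_pos: [0.4775, 0.054, 0.1092]
ee_rot: [-3.141, 0.001, -1.607]
force: [0.7, 0.7, 0.4]
width: 0.06
gripper_force: 15.0
```

Call:
move_arm(
  rows="0 0 0 0 0 0 0.07; 0 0 0 0 0 0 0.075; 0 0 0 0 0 -0.02 0.08; 0 0 0 0 0 -0.04 0.08; 0 0 0 -0.02 0 -0.04 0.08; 0 0 0 0 0 0 0.08; 0 0 0 0 0 0 0.08",
)

```text
t: 19.48
eef_pos: [0.4774, 0.0739, 0.2082]
ee_rot: [3.141, 0.0, -1.606]
force: [-0.5, 0.8, -0.3]
width: 0.08
gripper_force: 0.0
```

```bash
python3 bed.py 1; python3 to.py w 452.7 -361
```

```text
wrist (np.int32(1195), array([320., 156.]), array([  0.1, -61.5]), array([57.9, 15.9]), -0.1, 109.4, np.float64(108.0))
wrist (np.int32(1246), array([319., 178.]), array([  0.6, -42.7]), array([57.9, 18.2]), -0.6, 109.3, np.float64(108.0))
jaw (np.int32(2522), array([320., 122.]), array([ -0.2, -90.2]), array([67.7, 26.8]), -0.0, 107.6, np.float64(105.0))
19.525 pos [477.2  73.6 207.7] yaw -92.1 w 0.0797 target [ 452.7 -361. ] tool shift mm [4.352e+02 8.900e+00 2.000e-01]
```

Call:
move_arm(
  rows="0 0 0 0.0544 0.0011 0 0.08; 0 0 0 0.0544 0.0011 0 0.08; 0 0 0 0.0544 0.0011 0 0.08; 0 0 0 0.0544 0.0011 0 0.08; 0 0 0 0.0544 0.0011 0 0.08; 0 0 0 0.0544 0.0011 0 0.08; 0 0 0 0.0544 0.0011 0 0.08; 0 0 0 0.0544 0.0011 0 0.08",
)

```text
t: 20.52
eef_pos: [0.4523, -0.3625, 0.2071]
ee_rot: [3.139, 0.001, -1.607]
force: [1.9, 0.2, 0.2]
width: 0.0798
gripper_force: 0.0
```

Call:
move_arm(
  rows="0 0 -5.4 0 0 0 0.08; 0 0 0 0 0 0 0.08; 0 0 0 0 0 0 0.08",
)

```text
t: 20.9
eef_pos: [0.4531, -0.3603, 0.2079]
ee_rot: [3.14, 0.001, -1.514]
force: [-0.2, -0.4, -0.3]
width: 0.0803
gripper_force: 0.0
```

```bash
python3 look.py wrist scene; python3 to.py w 452.7 -361
```

```text
20.9 [ 0.45314626 -0.36027301  0.20788863] [ 1.79934690e+02  3.18430831e-02 -8.67397544e+01] 0.08026950367192495
wrist
   (array([ 452.5, -362. ]), array([56.6, 16.2]), 3.1, 22.2, np.float64(20.0))
scene
   (array([479.1, 141. ]), array([68. ,  8.3]), -1.3, 99.5, np.float64(89.0))
   (array([361.7, 149.3]), array([42., 40.]), 1.0, 10.5, np.float64(8.0))
   (array([472.6,  45. ]), array([73.7, 59.5]), 3.3, 107.8, np.float64(85.0))
   (array([676.3, 163.7]), array([81.8, 65.2]), -80.4, 45.3, np.float64(19.0))
   (array([ 453.6, -363.9]), array([59.7, 20.4]), 4.5, 20.5, np.float64(9.0))
21.0 pos [ 453.6 -360.1  208.4] yaw -86.7 w 0.0802 target [ 452.7 -361. ] tool shift mm [0.8 0.9 0. ]
```

Call:
move_arm(
  rows="0 0 0 0.0015 0.001 0.03 0.08; 0 0 0 0 0 0.05 0.08; 0 0 0 0 0 0.05 0.08; 0 0 0 0 0 0.035 0.08; 0 0 0 0 0 0.017 0.08; 0 0 0 0 0 0.009 0.08; 0 0 0 0 0 0 0.08; 0 0 0 0 0 0 0.07",
)

```text
t: 22.0
eef_pos: [0.4535, -0.3626, 0.0189]
ee_rot: [-3.14, -0.001, -1.512]
force: [0.1, -0.5, 0.0]
width: 0.0744
gripper_force: 0.0
```

Call:
move_arm(
  rows="0 0 0 0 0 0 0.05; 0 0 0 0 0 0 0.045; 0 0 0 0 0 0 0.045; 0 0 0 0 0 0 0.045; 0 0 0 0 0 -0.05 0.045; 0 0 5.4 0 0 -0.05 0.045; 0 0 0 0 0 -0.05 0.045; 0 0 0 0 0 0 0.045",
)

```text
t: 23.0
eef_pos: [0.4548, -0.3634, 0.1722]
ee_rot: [-3.134, -0.003, -1.606]
force: [-0.5, 0.1, -0.2]
width: 0.0594
gripper_force: 15.0
```

```bash
python3 to.py 0 -23.5
```

```text
23.0 pos [ 454.8 -363.4  172.2] yaw -92.0 w 0.0594 target [477.2  73.5] tool shift mm [-437.5   -7.    -1.4]
```

Call:
move_arm(
  rows="0 0 0 -0.0547 -0.0009 0 0.045; 0 0 0 -0.0547 -0.0009 0 0.045; 0 0 0 -0.0547 -0.0009 0 0.045; 0 0 0 -0.0547 -0.0009 0 0.045; 0 0 0 -0.0547 -0.0009 0 0.045; 0 0 0 -0.0547 -0.0009 0 0.045; 0 0 0 -0.0547 -0.0009 0 0.045; 0 0 0 -0.0547 -0.0009 0 0.045",
)

```text
t: 24.0
eef_pos: [0.4748, 0.0765, 0.167]
ee_rot: [3.141, -0.0, -1.606]
force: [0.5, 0.7, -0.3]
width: 0.0603
gripper_force: 15.0
```

Call:
move_arm(
  rows="0 0 0 0 0 0 0.045; 0 0 0 0 0 0 0.045",
)

```text
t: 24.25
eef_pos: [0.4748, 0.0747, 0.1668]
ee_rot: [3.14, -0.001, -1.606]
force: [0.0, -0.5, 1.0]
width: 0.0597
gripper_force: 15.0
```

```bash
python3 bed.py 1; python3 to.py 0 -23
```

```text
wrist (np.int32(1781), array([316., 162.]), array([ -0.1, -61.7]), array([58.9, 16.5]), 0.0, 109.4, np.float64(108.0))
wrist (np.int32(1757), array([314., 188.]), array([  0.9, -42.4]), array([58.2, 18.5]), 0.1, 109.3, np.float64(108.0))
jaw (np.int32(3638), array([316., 122.]), array([  0.1, -90.1]), array([68.6, 26.6]), -0.1, 107.5, np.float64(105.0))
24.3 pos [474.9  74.2 167. ] yaw -92.1 w 0.0599 target [477.2  74. ] tool shift mm [ 0.1 -2.3 -0. ]
```

Call:
move_arm(
  rows="0 0 0 0 -0.0023 0.03 0.045; 0 0 0 0 0 0.018 0.045; 0 0 0 0 0 0.008 0.045; 0 0 0 0 0 0.004 0.045; 0 0 0 0 0 0 0.045; 0 0 0 0 0 0 0.045",
)

```text
t: 25.05
eef_pos: [0.4781, 0.0748, 0.1082]
ee_rot: [-3.141, 0.001, -1.607]
force: [-0.5, 0.4, -0.1]
width: 0.0601
gripper_force: 15.0
```

Call:
move_arm(
  rows="0 0 0 0 0 0 0.07; 0 0 0 0 0 0 0.075; 0 0 0 0 0 -0.02 0.08; 0 0 0 -0.02 0 -0.04 0.08; 0 0 0 -0.03 0 -0.04 0.08; 0 0 0 0 0 0 0.08; 0 0 0 0 0 0 0.08",
)

```text
t: 25.92
eef_pos: [0.479, 0.1247, 0.2072]
ee_rot: [3.141, 0.0, -1.606]
force: [0.5, -0.0, 0.1]
width: 0.0796
gripper_force: 0.0
```

```bash
python3 bed.py 1; python3 to.py w 679 -19.4; cp last_wrist.npz b.npz; python3 -c "
from h import *
cv2.imwrite('pics/w3.png',np.load('b.npz')['im'])
im,d,P=world('wrist'); S=cv2.cvtColor(im,cv2.COLOR_BGR2HSV)[...,1]
[print(r) for r in rect(S<60,P,(.019,.026))]
im,d=shot('scene'); cv2.imwrite('pics/s3.png',cv2.resize(im[80:300,200:500],None,fx=2,fy=2))"
```

```text
wrist (np.int32(1479), array([320.,  95.]), array([ -0. , -61.7]), array([58.3, 16.6]), -0.0, 109.4, np.float64(108.0))
wrist (np.int32(1457), array([318., 120.]), array([  0.8, -41.9]), array([57.8, 18. ]), 1.0, 109.5, np.float64(108.0))
wrist (np.int32(1333), array([319., 145.]), array([  0.4, -20.7]), array([57.9, 16.4]), -0.0, 109.5, np.float64(108.0))
jaw (np.int32(2896), array([320.,  58.]), array([ -0.1, -90.4]), array([69. , 26.7]), 0.2, 107.5, np.float64(105.0))
25.975 pos [478.8 124.2 206.7] yaw -92.1 w 0.0798 target [679.  -19.4] tool shift mm [ 1.363e+02 -2.052e+02 -2.000e-01]
(np.int32(204), array([78., 24.]), array([739.4, -59.4]), array([49. , 21.3]), 58.8, 22.7, np.float64(19.0))
(np.int32(2892), array([137.,  60.]), array([678.7, -19.8]), array([90.6, 40.7]), -66.3, 21.6, np.float64(19.0))
(np.int32(55), array([635., 112.]), array([89. , 49.9]), array([13. ,  8.1]), 61.4, 22.5, np.float64(19.0))
```

View pics/s3.png

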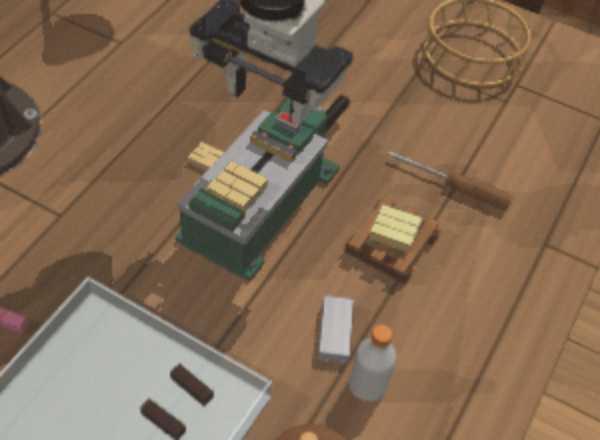

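The crop shows three staves on the bed at (235,185), the panel on the rack at (397,228), the caul at (337,328) with the bottle beside it, and the darks still in the tray. Next is the caul.

Call:
move_arm(
  rows="0 0 -8.6 0 0 0 0.06; 0 0 -8.6 0 0 0 0.06; 0 0 -8.7 0 0 0 0.06; 0 0 0 0.05 -0.0313 0 0.06; 0 0 0 0.05 -0.0313 0 0.06; 0 0 0 0.05 -0.0312 0 0.06; 0 0 0 0.05 -0.0312 0 0.06; 0 0 0 0 0 0 0.06",
)

```text
t: 27.02
eef_pos: [0.6762, -0.0111, 0.204]
ee_rot: [3.137, 0.0, -1.159]
force: [-1.4, 0.6, -1.0]
width: 0.0602
gripper_force: 0.0
```

Call:
move_arm(
  rows="0 0 0 0 0 0 0.06; 0 0 0 0 0 0 0.06",
)

```text
t: 27.28
eef_pos: [0.6739, -0.0074, 0.2075]
ee_rot: [3.141, 0.0, -1.154]
force: [0.4, -0.2, -0.1]
width: 0.0601
gripper_force: 0.0
```

```bash
python3 to.py w 674 -8.6
```

```text
27.275 pos [673.9  -7.4 207.5] yaw -66.1 w 0.0601 target [674.   -8.6] tool shift mm [1.1 0.4 0. ]
```

Call:
move_arm(
  rows="0 0 0 0.001 0 0.04 0.06; 0 0 0 0 0 0.05 0.06; 0 0 0 0 0 0.05 0.06; 0 0 0 0 0 0.03 0.06; 0 0 0 0 0 0.017 0.06; 0 0 0 0 0 0.008 0.06; 0 0 0 0 0 0 0.06; 0 0 0 0 0 0 0.05",
)

```text
t: 28.28
eef_pos: [0.676, -0.0084, 0.014]
ee_rot: [-3.139, -0.001, -1.154]
force: [-0.3, -0.2, 0.3]
width: 0.0542
gripper_force: 0.0
```

Call:
move_arm(
  rows="0 0 0 0 0 0 0.035; 0 0 0 0 0 0 0.025; 0 0 0 0 0 0 0.025; 0 0 0 0 0 0 0.025; 0 0 0 0 0 0 0.025",
  squeeze=50,
)

```text
t: 28.9
eef_pos: [0.675, -0.0088, 0.0133]
ee_rot: [3.142, -0.0, -1.155]
force: [-2.7, -0.6, 5.7]
width: 0.0397
gripper_force: 50.0
```

Call:
move_arm(
  rows="0 0 0 0 0 -0.03 0.025; 0 0 0 0 0 -0.05 0.025; 0 0 0 0 0 -0.05 0.025; 0 0 0 0 0 -0.05 0.025; 0 0 8.6 0 0 -0.01 0.025; 0 0 8.6 0 0 0 0.025; 0 0 8.7 0 0 0 0.025; 0 0 0 0 0 0 0.025",
)

```text
t: 29.9
eef_pos: [0.6745, -0.0086, 0.2016]
ee_rot: [3.14, 0.0, -1.606]
force: [0.2, -0.3, -5.2]
width: 0.0391
gripper_force: 50.0
```

```bash
python3 to.py 0 -33; python3 look.py scene
```

```text
29.9 pos [674.5  -8.6 201.6] yaw -92.0 w 0.0391 target [476.8  64. ] tool shift mm [-65.6 200.1   0.3]
29.9 [ 0.67450365 -0.00857669  0.20155922] [ 1.79906677e+02  1.22499022e-02 -9.20154431e+01] 0.03909724503759518
scene
   (array([468.8, 139.9]), array([47. ,  7.3]), -3.2, 101.1, np.float64(89.0))
   (array([361.8, 149. ]), array([43.7, 40.3]), 1.6, 11.0, np.float64(8.0))
   (array([474.4,  57.4]), array([78.9, 72.4]), 88.4, 107.7, np.float64(90.0))
```

Call:
move_arm(
  rows="0 0 0 -0.0164 0.05 0 0.025; 0 0 0 -0.0164 0.05 0 0.025; 0 0 0 -0.0164 0.05 0 0.025; 0 0 0 -0.0164 0.05 0 0.025; 0 0 0 0 0 0 0.025; 0 0 0 0 0 0 0.025; 0 0 0 0 0 0 0.025",
)

```text
t: 30.82
eef_pos: [0.4783, 0.064, 0.2025]
ee_rot: [-3.142, -0.0, -1.606]
force: [-0.4, -0.1, -5.3]
width: 0.0396
gripper_force: 50.0
```

```bash
python3 to.py 0 -33; python3 -c "
from h import *
shot('wrist','w4')
im,d=shot('side'); cv2.imwrite('pics/s4.png',cv2.resize(im[130:330,200:450],None,fx=3,fy=3))"
```

```text
30.825 pos [478.3  64.  202.5] yaw -92.0 w 0.0396 target [476.8  64. ] tool shift mm [ 0.1  1.5 -0. ]
```

View pics/s4.png

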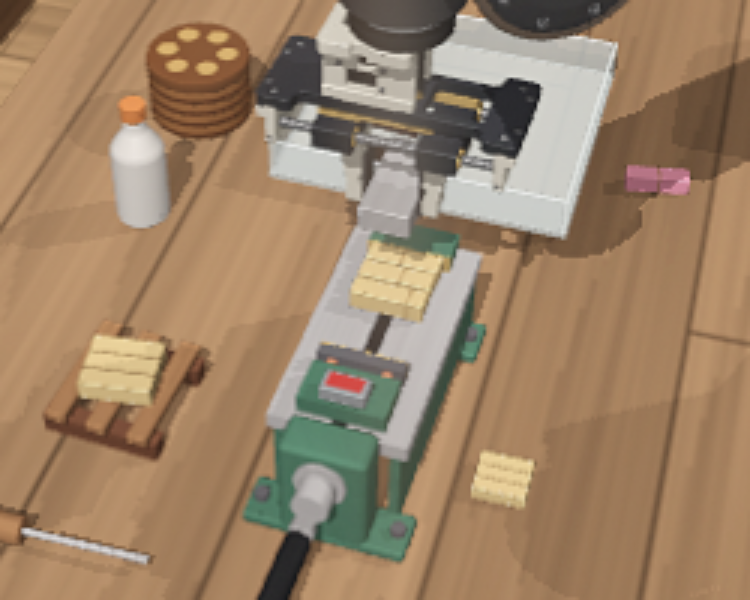

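The side crop shows the caul held level at (390,195) above the three staves at (400,280), which are undisturbed. Lowering it.

Call:
move_arm(
  rows="0 0 0 0 0.0015 0.03 0.025; 0 0 0 0 0 0.025 0.025; 0 0 0 0 0 0.015 0.025; 0 0 0 0 0 0.007 0.025; 0 0 0 0 0 0 0.025; 0 0 0 0 0 0 0.025",
)

```text
t: 31.68
eef_pos: [0.4767, 0.0644, 0.1263]
ee_rot: [-3.14, 0.0, -1.606]
force: [0.4, -0.0, -3.9]
width: 0.0398
gripper_force: 50.0
```

Call:
move_arm(
  rows="0 0 0 0 0 0.002 0.025; 0 0 0 0 0 0 0.025; 0 0 0 0 0 0 0.025",
)

```text
t: 32.05
eef_pos: [0.4762, 0.0642, 0.1238]
ee_rot: [-3.141, 0.0, -1.607]
force: [0.1, 0.7, -4.0]
width: 0.0394
gripper_force: 50.0
```

Call:
move_arm(
  rows="0 0 0 0 0 0.001 0.025; 0 0 0 0 0 0 0.025; 0 0 0 0 0 0 0.048; 0 0 0 0 0 0 0.06; 0 0 0 0 0 0 0.06; 0 0 0 0 0 -0.03 0.06; 0 0 0 0 0 -0.05 0.06; 0 0 0 -0.04 0 -0.03 0.06",
)

```text
t: 33.05
eef_pos: [0.4781, 0.1035, 0.235]
ee_rot: [-3.139, 0.001, -1.609]
force: [0.9, 0.6, -0.1]
width: 0.0602
gripper_force: 0.0
```

Call:
move_arm(
  rows="0 0 0 -0.05 0 0 0.06; 0 0 0 -0.05 0 0 0.06; 0 0 0 0 0 0 0.06; 0 0 0 0 0 0 0.06",
)

```text
t: 33.55
eef_pos: [0.4809, 0.2041, 0.2322]
ee_rot: [3.141, -0.001, -1.606]
force: [0.6, 0.4, -1.9]
width: 0.06
gripper_force: 0.0
```

```bash
python3 -c "
from h import *
shot('wrist','w5'); im,d,P=world('wrist'); hsv=cv2.cvtColor(im,cv2.COLOR_BGR2HSV); S=hsv[...,1]; 
a=np.radians(2); Q=P*1000-[478,97,0]; C=np.stack([Q[...,0]*np.cos(a)-Q[...,1]*np.sin(a),Q[...,0]*np.sin(a)+Q[...,1]*np.cos(a),Q[...,2]],-1)/1000
m=(abs(C[...,0])<.05)&(C[...,1]<.03)
[print(r) for r in rect((S<60)&m,C,(.125,.14))]
H=hsv[...,0]; [print('pale',r) for r in rect((H>14)&(H<30)&(S>60)&m,C,(.095,.113))]
im,d=shot('side'); cv2.imwrite('pics/s5.png',cv2.resize(im[180:380,220:420],None,fx=3,fy=3))"; python3 to.py 0 216
```

```text
(np.int32(3662), array([320.,  38.]), array([ -0.8, -27.3]), array([56.1, 40.2]), 89.5, 131.4, np.float64(125.0))
pale (np.int32(653), array([289.,  34.]), array([ 25.6, -37.3]), array([52.5,  9.5]), -89.5, 109.4, np.float64(96.0))
pale (np.int32(445), array([348.,  33.]), array([-25.8, -37.2]), array([52.4,  6.7]), 88.9, 109.3, np.float64(96.0))
33.65 pos [481.  203.3 232.5] yaw -92.1 w 0.0603 target [485.5 312.9] tool shift mm [-109.6   -0.5   -0. ]
```

View pics/s5.png

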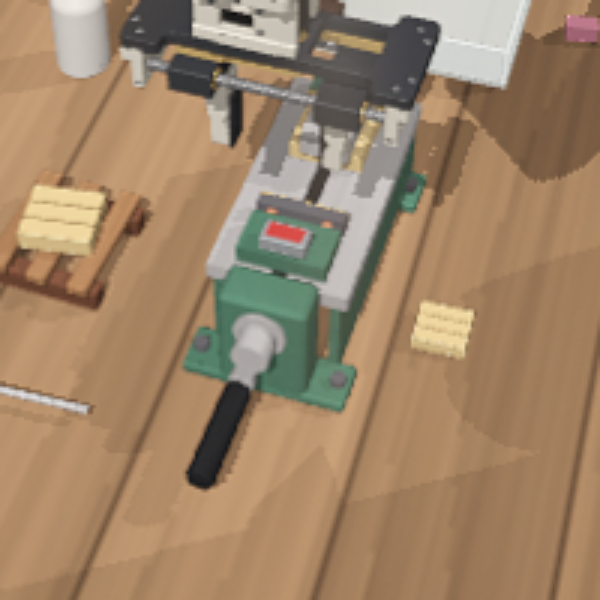

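The caul is flat on the staves. The crank grip hangs low at (220,435) in the crop. Measuring it now.

```bash
python3 -c "
from h import *
im,d,P=world('side'); hsv=cv2.cvtColor(im,cv2.COLOR_BGR2HSV)
a=np.radians(2); Q=P*1000-[478,97,0]; C=np.stack([Q[...,0]*np.cos(a)-Q[...,1]*np.sin(a),Q[...,0]*np.sin(a)+Q[...,1]*np.cos(a),Q[...,2]],-1)
m=(hsv[...,2]<70)&(d>0)&(C[...,1]>178)&(C[...,1]<255)&(abs(C[...,0])<60)&(C[...,2]>12)
p=C[m]; print(len(p))
for lo in (178,200,220,240):
    q=p[(p[:,1]>=lo)&(p[:,1]<lo+20)]
    print(lo,np.percentile(q,[5,50,95],axis=0).round(1).tolist())
"
```

```text
276
178 [[-1.5, 179.2, 34.3], [5.4, 188.5, 42.7], [13.1, 197.4, 46.0]]
200 [[-1.8, 200.5, 35.2], [5.3, 209.4, 42.1], [14.2, 218.6, 45.4]]
220 [[-1.2, 220.6, 32.9], [5.1, 230.3, 41.2], [15.3, 239.1, 45.5]]
240 [[-1.4, 241.4, 36.6], [5.9, 248.1, 42.6], [15.6, 253.7, 45.4]]
```

Call:
move_arm(
  rows="0 0 0 -0.057 -0.0035 0 0.06; 0 0 0 -0.057 -0.0035 0 0.06; 0 0 0 0 0 0 0.06; 0 0 0 0 0 0 0.06; 0 0 0 0 0 0.03 0.06; 0 0 0 0 0 0.03 0.06; 0 0 0 0 0 0 0.06; 0 0 0 0 0 0 0.06",
)

```text
t: 34.65
eef_pos: [0.4929, 0.3173, 0.174]
ee_rot: [-3.14, 0.001, -1.607]
force: [-0.1, 0.2, 0.6]
width: 0.0601
gripper_force: 0.0
```

```bash
python3 to.py 6.5 220
```

```text
34.65 pos [492.9 317.3 174. ] yaw -92.1 w 0.0601 target [492.2 316.6] tool shift mm [ 0.7  0.7 -0. ]
```

Call:
move_arm(
  rows="0 0 0 0.0007 0.0007 0.05 0.06; 0 0 0 0 0 0.05 0.06; 0 0 0 0 0 0.03 0.06; 0 0 0 0 0 0.015 0.06; 0 0 0 0 0 0.006 0.06; 0 0 0 0 0 0 0.06; 0 0 0 0 0 0 0.06",
)

```text
t: 35.52
eef_pos: [0.4921, 0.3177, 0.0229]
ee_rot: [-3.14, 0.002, -1.606]
force: [0.3, 0.4, 0.2]
width: 0.0598
gripper_force: 0.0
```

Call:
move_arm(
  rows="0 0 0 0 0 0 0.04; 0 0 0 0 0 0 0.02; 0 0 0 0 0 0 0.01; 0 0 0 0 0 0 0.01; 0 0 0 0 0 0 0.01; 0 0 0 0 0 0 0.01",
  squeeze=25,
)

```text
t: 36.28
eef_pos: [0.492, 0.3172, 0.0217]
ee_rot: [-3.141, 0.0, -1.607]
force: [3.2, -1.0, 0.6]
width: 0.0211
gripper_force: 25.0
```

```bash
cat > crank.py <<'E'
from h import *
s=arm.get_state(); p=s['eef_pos']*1000-[478,97,0]; a=np.radians(2)
x=p[0]*np.cos(a)-p[1]*np.sin(a); y=p[0]*np.sin(a)+p[1]*np.cos(a)
print(s['t'],'clamp xyz of TCP',np.round([x,y,p[2]],1),'grip-centre angle deg',np.degrees(np.arctan2(-x,p[2]+10.5-75))%360,'radius',np.hypot(x,p[2]+10.5-75),'F',s['force'].round(1),'w',s['width'],s['gripper_force'],np.degrees(s['ee_rot']).round(1))
E
python3 crank.py
```

```text
36.275 clamp xyz of TCP [  6.3 220.6  21.7] grip-centre angle deg 188.32243735061212 radius 43.22963541131582 F [ 3.2 -1.   0.6] w 0.021060719364126727 24.976142942905426 [-180.     0.   -92.1]
```

Call:
move_arm(
  rows="0 0 0 0 -0.010 -0.0027 0.01; 0 0 0 0 -0.0136 -0.0091 0.01; 0 0 0 0 -0.0091 -0.0136 0.01; 0 0 0 0 -0.0032 -0.0161 0.01; 0 0 0 0 0 0 0.01",
)

```text
t: 36.9
eef_pos: [0.5275, 0.316, 0.0656]
ee_rot: [-3.141, 0.001, -1.607]
force: [-2.2, 1.8, -0.7]
width: 0.0214
gripper_force: 25.0
```

```bash
python3 crank.py
```

```text
36.9 clamp xyz of TCP [ 41.8 220.6  65.6] grip-centre angle deg 271.4934386585356 radius 41.812104495655525 F [-2.2  1.8 -0.7] w 0.02140432930410531 24.99510884284973 [-1.80e+02  1.00e-01 -9.21e+01]
```

Call:
move_arm(
  rows="0 0 0 0 0.0032 -0.0161 0.01; 0 0 0 0 0.0091 -0.0136 0.01; 0 0 0 0 0.0136 -0.0091 0.01; 0 0 0 0 0.0161 -0.0032 0.01; 0 0 0 0 0.0161 0.0032 0.01; 0 0 0 0 0.0136 0.0091 0.01; 0 0 0 0 0.0091 0.0136 0.01; 0 0 0 0 0.0032 0.0161 0.01",
)

```text
t: 37.9
eef_pos: [0.4429, 0.3188, 0.0639]
ee_rot: [-3.14, 0.001, -1.605]
force: [9.5, -2.4, -0.1]
width: 0.0215
gripper_force: 25.0
```

```bash
python3 crank.py
```

```text
37.9 clamp xyz of TCP [-42.8 220.5  63.9] grip-centre angle deg 90.76093300946407 radius 42.8360978023329 F [ 9.5 -2.4 -0.1] w 0.0214982242643474 24.998842477798462 [-179.9    0.   -92. ]
```

Call:
move_arm(
  rows="0 0 0 0 -0.0032 0.0161 0.01; 0 0 0 0 -0.0091 0.0136 0.01; 0 0 0 0 -0.0136 0.0091 0.01; 0 0 0 0 -0.0161 0.0032 0.01; 0 0 0 0 -0.0161 -0.0032 0.01; 0 0 0 0 -0.0136 -0.0091 0.01; 0 0 0 0 -0.0091 -0.0136 0.01; 0 0 0 0 -0.0032 -0.0161 0.01",
)

```text
t: 38.9
eef_pos: [0.5273, 0.316, 0.0623]
ee_rot: [3.141, -0.0, -1.607]
force: [2.5, 2.2, -2.5]
width: 0.0214
gripper_force: 25.0
```

Call:
move_arm(
  rows="0 0 0 0 0.0032 -0.0161 0.01; 0 0 0 0 0.0091 -0.0136 0.01; 0 0 0 0 0.0136 -0.0091 0.01; 0 0 0 0 0.0161 -0.0032 0.01; 0 0 0 0 0.0161 0.0032 0.01; 0 0 0 0 0.0136 0.0091 0.01; 0 0 0 0 0.0091 0.0136 0.01; 0 0 0 0 0.0032 0.0161 0.01",
)

```text
t: 39.9
eef_pos: [0.4429, 0.3188, 0.0629]
ee_rot: [-3.141, 0.0, -1.606]
force: [10.8, -3.6, 0.2]
width: 0.0213
gripper_force: 25.0
```

```bash
python3 crank.py
```

```text
39.9 clamp xyz of TCP [-42.9 220.4  62.9] grip-centre angle deg 92.16483986191615 radius 42.89795122618971 F [10.8 -3.6  0.2] w 0.0213419112107919 25.002763867378235 [-180.    0.  -92.]
```

Call:
move_arm(
  rows="0 0 0 0 -0.0032 0.0161 0.01; 0 0 0 0 -0.0091 0.0136 0.01; 0 0 0 0 -0.0136 0.0091 0.01; 0 0 0 0 -0.0161 0.0032 0.01; 0 0 0 0 -0.0161 -0.0032 0.01; 0 0 0 0 -0.0136 -0.0091 0.01; 0 0 0 0 -0.0091 -0.0136 0.01; 0 0 0 0 -0.0032 -0.0161 0.01",
)

```text
t: 40.9
eef_pos: [0.5272, 0.3161, 0.0614]
ee_rot: [3.141, -0.001, -1.607]
force: [3.4, 1.8, -3.3]
width: 0.0213
gripper_force: 25.0
```

Call:
move_arm(
  rows="0 0 0 0 0.0032 -0.0161 0.01; 0 0 0 0 0.0091 -0.0136 0.01; 0 0 0 0 0.0136 -0.0091 0.01; 0 0 0 0 0.0161 -0.0032 0.01; 0 0 0 0 0.0161 0.0032 0.01; 0 0 0 0 0.0136 0.0091 0.01; 0 0 0 0 0.0091 0.0136 0.01; 0 0 0 0 0.0032 0.0161 0.01",
)

```text
t: 41.9
eef_pos: [0.4429, 0.3188, 0.0629]
ee_rot: [-3.141, 0.0, -1.606]
force: [9.1, -2.7, -0.1]
width: 0.0214
gripper_force: 25.0
```

```bash
python3 crank.py; python3 bed.py 1;python3 -c "
from h import *
im,d=shot('scene'); cv2.imwrite('pics/s6.png',cv2.resize(im[110:230,260:400],None,fx=4,fy=4))"
```

```text
41.9 clamp xyz of TCP [-42.8 220.5  62.9] grip-centre angle deg 92.08533615177247 radius 42.848690315917146 F [ 9.1 -2.7 -0.1] w 0.021431901733738982 25.000177323818207 [-180.    0.  -92.]
```

View pics/s6.png

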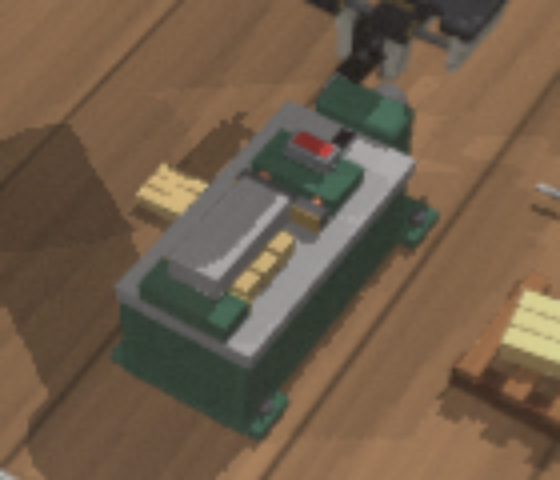

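The scene crop shows the pad advancing, at (305,215), with the caul lying on the row at (225,235). I keep winding.

Call:
move_arm(
  rows="0 0 0 0 -0.0032 0.0161 0.01; 0 0 0 0 -0.0091 0.0136 0.01; 0 0 0 0 -0.0136 0.0091 0.01; 0 0 0 0 -0.0161 0.0032 0.01; 0 0 0 0 -0.0161 -0.0032 0.01; 0 0 0 0 -0.0136 -0.0091 0.01; 0 0 0 0 -0.0091 -0.0136 0.01; 0 0 0 0 -0.0032 -0.0161 0.01",
)

```text
t: 43.0
eef_pos: [0.5274, 0.3161, 0.0613]
ee_rot: [3.141, -0.0, -1.607]
force: [2.3, 2.6, -3.1]
width: 0.0212
gripper_force: 25.0
```

Call:
move_arm(
  rows="0 0 0 0 0.0032 -0.0161 0.01; 0 0 0 0 0.0091 -0.0136 0.01; 0 0 0 0 0.0136 -0.0091 0.01; 0 0 0 0 0.0161 -0.0032 0.01; 0 0 0 0 0.0161 0.0032 0.01; 0 0 0 0 0.0136 0.0091 0.01; 0 0 0 0 0.0091 0.0136 0.01; 0 0 0 0 0.0032 0.0161 0.01",
)

```text
t: 44.0
eef_pos: [0.443, 0.319, 0.0625]
ee_rot: [-3.141, 0.0, -1.606]
force: [8.8, -3.1, 1.0]
width: 0.0213
gripper_force: 25.0
```

```bash
python3 crank.py
```

```text
44.0 clamp xyz of TCP [-42.7 220.6  62.5] grip-centre angle deg 92.67610094035562 radius 42.74095703148064 F [ 8.8 -3.1  1. ] w 0.02126040894978371 25.04794478416443 [-180.    0.  -92.]
```

4.25 turns done; one more turn.

Call:
move_arm(
  rows="0 0 0 0 -0.0032 0.0161 0.01; 0 0 0 0 -0.0091 0.0136 0.01; 0 0 0 0 -0.0136 0.0091 0.01; 0 0 0 0 -0.0161 0.0032 0.01; 0 0 0 0 -0.0161 -0.0032 0.01; 0 0 0 0 -0.0136 -0.0091 0.01; 0 0 0 0 -0.0091 -0.0136 0.01; 0 0 0 0 -0.0032 -0.0161 0.01",
)

```text
t: 45.0
eef_pos: [0.5273, 0.3162, 0.0608]
ee_rot: [3.14, -0.0, -1.607]
force: [2.7, 3.6, -3.3]
width: 0.0211
gripper_force: 25.0
```

Call:
move_arm(
  rows="0 0 0 0 0.0032 -0.0161 0.01; 0 0 0 0 0.0091 -0.0136 0.01; 0 0 0 0 0.0136 -0.0091 0.01; 0 0 0 0 0.0161 -0.0032 0.01; 0 0 0 0 0.0161 0.0032 0.01; 0 0 0 0 0.0136 0.0091 0.01; 0 0 0 0 0.0091 0.0136 0.01; 0 0 0 0 0.0032 0.0161 0.01",
)

```text
t: 46.0
eef_pos: [0.443, 0.319, 0.0624]
ee_rot: [-3.141, 0.0, -1.606]
force: [8.7, -2.3, 0.5]
width: 0.021
gripper_force: 25.0
```

```bash
cat >> crank.py <<'E'
def clampf(P):
    Q=P*1000-[478,97,0]; return np.stack([Q[...,0]*np.cos(a)-Q[...,1]*np.sin(a),Q[...,0]*np.sin(a)+Q[...,1]*np.cos(a),Q[...,2]],-1)
for n in ('scene','side'):
    shot(n); im,d,P=world(n); hsv=cv2.cvtColor(im,cv2.COLOR_BGR2HSV).astype(int); C=clampf(P)
    w=(abs(C[...,0])<55)&(abs(C[...,1])<130)
    red=((hsv[...,0]<8)|(hsv[...,0]>172))&(hsv[...,1]>130)&(hsv[...,2]>90)&w&(C[...,2]>95)
    pale=(hsv[...,0]>14)&(hsv[...,0]<30)&(hsv[...,1]>60)&(hsv[...,2]>110)&w&(C[...,2]>107.5)&(C[...,2]<113)&(C[...,1]>-74)
    cau=w&(hsv[...,1]<60)&(C[...,2]>126)&(C[...,2]<135)&(C[...,1]<12)
    for nm,m in(('red',red),('pale',pale),('caul',cau)):
        if m.sum()>5: print(n,nm,m.sum(),np.percentile(C[m],[2,50,98],axis=0).round(1).tolist())
E
python3 crank.py
```

```text
46.0 clamp xyz of TCP [-42.7 220.6  62.4] grip-centre angle deg 92.81694844194374 radius 42.74922213946215 F [ 8.7 -2.3  0.5] w 0.020996232574563376 25.039287507534027 [-180.    0.  -92.]
scene red 29 [[-12.1, 28.0, 117.7], [1.6, 33.7, 120.0], [12.5, 40.1, 122.6]]
scene pale 47 [[19.1, -72.6, 107.6], [24.9, -45.7, 108.9], [32.0, -17.3, 112.2]]
scene caul 388 [[-19.1, -92.7, 126.7], [0.7, -51.1, 129.7], [19.8, -5.7, 133.0]]
```

Call:
move_arm(
  rows="0 0 0 0 -0.0032 0.0161 0.01; 0 0 0 0 -0.0091 0.0136 0.01; 0 0 0 0 -0.0136 0.0091 0.01; 0 0 0 0 -0.0161 0.0032 0.01; 0 0 0 0 -0.0161 -0.0032 0.01; 0 0 0 0 -0.0136 -0.0091 0.01; 0 0 0 0 -0.0091 -0.0136 0.01; 0 0 0 0 -0.0032 -0.0161 0.01",
)

```text
t: 47.1
eef_pos: [0.5274, 0.3161, 0.0607]
ee_rot: [3.14, -0.0, -1.607]
force: [1.9, 2.9, -2.6]
width: 0.0209
gripper_force: 25.0
```

Call:
move_arm(
  rows="0 0 0 0 0.0032 -0.0161 0.01; 0 0 0 0 0.0091 -0.0136 0.01; 0 0 0 0 0.0136 -0.0091 0.01; 0 0 0 0 0.0161 -0.0032 0.01; 0 0 0 0 0 0 0.01",
)

```text
t: 47.72
eef_pos: [0.484, 0.3179, 0.1046]
ee_rot: [3.14, 0.001, -1.606]
force: [-2.7, 1.6, 7.4]
width: 0.0211
gripper_force: 25.0
```

```bash
python3 crank.py
```

```text
47.725 clamp xyz of TCP [ -1.8 221.  104.6] grip-centre angle deg 2.5155748505778126 radius 40.11490396484994 F [-2.7  1.6  7.4] w 0.02105299013490385 24.99480575323105 [179.9   0.  -92. ]
scene red 32 [[-11.4, 16.5, 117.4], [0.5, 23.9, 121.1], [13.2, 31.5, 124.7]]
scene pale 41 [[19.8, -72.0, 107.8], [24.7, -49.2, 109.1], [31.1, -26.1, 111.6]]
scene caul 391 [[-18.9, -98.1, 126.7], [1.8, -56.0, 130.0], [20.0, -9.5, 133.1]]
```

Call:
move_arm(
  rows="0 0 0 0 0.0161 0.0032 0.01; 0 0 0 0 0.0136 0.0091 0.01; 0 0 0 0 0.0091 0.0136 0.01; 0 0 0 0 0.0032 0.0161 0.01; 0 0 0 0 0 0 0.01",
)

```text
t: 48.45
eef_pos: [0.4434, 0.3192, 0.061]
ee_rot: [3.141, -0.0, -1.607]
force: [0.7, 2.5, 0.6]
width: 0.0212
gripper_force: 25.0
```

```bash
python3 crank.py
```

```text
48.45 clamp xyz of TCP [-42.3 220.8  61. ] grip-centre angle deg 94.70398211879005 radius 42.49202917756369 F [0.7 2.5 0.6] w 0.021167638084958827 24.984895884990692 [180.   -0.  -92.1]
scene red 49 [[-13.2, 13.1, 122.2], [1.4, 19.0, 127.2], [14.6, 27.7, 130.1]]
scene pale 39 [[18.6, -72.6, 107.6], [25.1, -52.9, 109.1], [32.8, -24.8, 112.2]]
scene caul 386 [[-18.9, -97.8, 126.5], [1.0, -55.4, 130.1], [19.5, -10.5, 133.0]]
```

Call:
move_arm(
  rows="0 0 0 0 -0.0032 0.0161 0.01; 0 0 0 0 -0.0091 0.0136 0.01; 0 0 0 0 -0.0136 0.0091 0.01; 0 0 0 0 0 0 0.01; 0 0 0 0 0 0 0.01",
)

```text
t: 49.18
eef_pos: [0.4696, 0.3186, 0.0232]
ee_rot: [3.141, 0.001, -1.607]
force: [1.4, 5.6, -5.4]
width: 0.0213
gripper_force: 25.0
```

```bash
python3 crank.py; python3 -c "
from h import *
z=np.load('last_scene.npz')['im']; y=np.load('last_side.npz')['im']; a=cv2.resize(z[110:230,260:400],(560,480)); cv2.imwrite('pics/s7.png',a)"
```

```text
49.175 clamp xyz of TCP [-16.1 221.1  23.2] grip-centre angle deg 158.6516606645179 radius 44.292752547929425 F [ 1.4  5.6 -5.4] w 0.021308107013924566 25.01167595386505 [180.    0.  -92.1]
scene red 63 [[-11.5, 9.6, 121.4], [1.3, 14.5, 132.4], [15.2, 24.7, 136.5]]
scene pale 44 [[19.3, -73.0, 107.6], [27.1, -46.5, 108.6], [31.8, -25.7, 111.5]]
scene caul 390 [[-18.7, -98.0, 126.7], [0.8, -55.3, 130.0], [20.4, -10.9, 133.0]]
side caul 29 [[-21.9, -94.9, 128.1], [-14.6, -88.1, 130.5], [-2.3, -80.1, 132.7]]
```

View pics/s7.png

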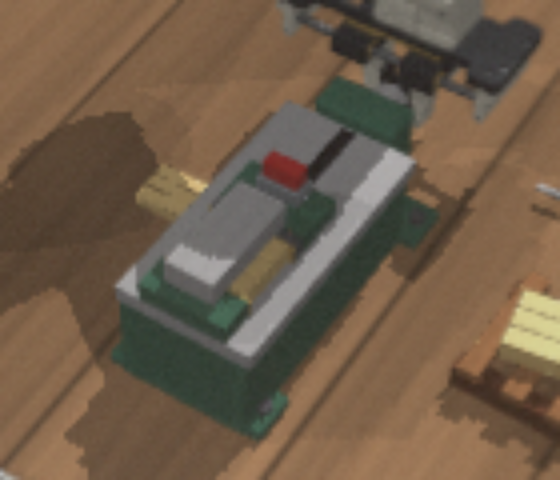

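The tab stands well out at (285,170), about 13 mm above slack. I'll add a hair for margin and then release.

Call:
move_arm(
  rows="0 0 0 0 -0.0077 0.0023 0.01; 0 0 0 0 0 0 0.01; 0 0 0 0 0 0 0.01; 0 0 0 0 0 0 0.03; 0 0 0 0 0 0 0.05; 0 0 0 0 0 0 0.05",
)

```text
t: 50.02
eef_pos: [0.4767, 0.3169, 0.0216]
ee_rot: [3.141, -0.001, -1.607]
force: [-0.3, 0.5, 0.5]
width: 0.0444
gripper_force: 0.0
```

Call:
move_arm(
  rows="0 0 0 0 0 -0.03 0.05; 0 0 0 0 0 -0.05 0.05; 0 0 0 0 0 -0.05 0.05; 0 0 0 -0.03 0 -0.05 0.05; 0 0 0 -0.03 0 -0.05 0.05; 0 0 0 0 0 0 0.05; 0 0 0 0 0 0 0.05; 0 0 0 0 0 0 0.05",
)

```text
t: 51.02
eef_pos: [0.4786, 0.3765, 0.2506]
ee_rot: [3.14, -0.002, -1.607]
force: [-0.3, 0.7, 0.2]
width: 0.0503
gripper_force: 0.0
```

```bash
python3 crank.py; python3 look.py scene; python3 -c "
from h import *
im,d=shot('side'); cv2.imwrite('pics/s8.png',cv2.resize(im[130:330,200:420],None,fx=3,fy=3))"
```

```text
51.025 clamp xyz of TCP [ -9.1 279.3 250.6] grip-centre angle deg 2.8079222625976685 radius 186.3288593745901 F [-0.3  0.7  0.2] w 0.05027953597282072 0.0 [ 1.799e+02 -1.000e-01 -9.210e+01]
scene red 63 [[-11.5, 10.2, 121.6], [1.4, 14.1, 133.5], [14.9, 25.1, 137.3]]
scene pale 41 [[20.2, -70.5, 107.7], [25.6, -48.6, 108.9], [31.5, -26.0, 110.9]]
scene caul 390 [[-18.9, -97.5, 126.4], [0.8, -55.7, 130.0], [19.3, -10.1, 133.3]]
side red 95 [[-14.4, 15.1, 122.1], [-2.6, 25.8, 133.4], [11.4, 30.1, 137.9]]
side pale 66 [[-29.4, -73.0, 107.6], [-22.9, -46.2, 109.3], [29.2, -19.0, 111.9]]
side caul 445 [[-21.2, -92.0, 126.8], [-2.1, -45.6, 130.4], [17.1, -5.0, 133.7]]
51.125 [0.47888075 0.37669088 0.250859  ] [ 1.79933044e+02 -9.68724959e-02 -9.20783554e+01] 0.050280837374743474
scene
   (array([361.7, 149.6]), array([40.7, 40.7]), 3.4, 10.7, np.float64(8.0))
   (array([501.9,  45.7]), array([52.7, 12.4]), 85.6, 108.4, np.float64(105.0))
   (array([676. , 164.5]), array([83. , 65.3]), -81.4, 45.5, np.float64(17.0))
```

View pics/s8.png

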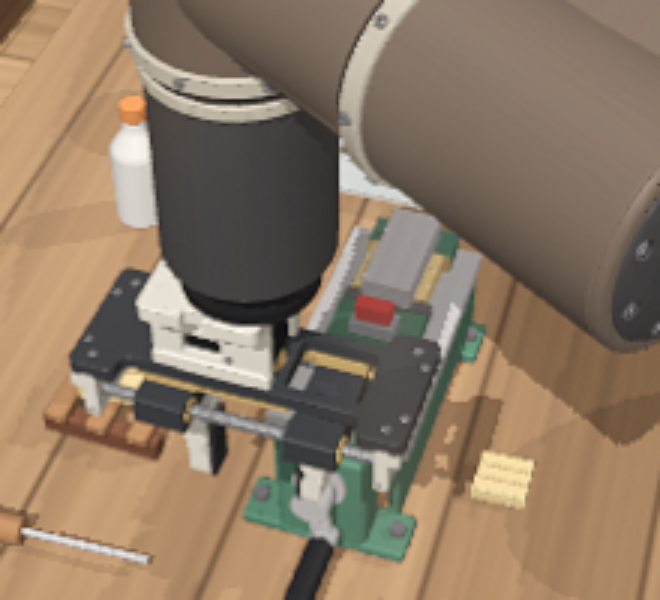

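The side view shows the tab right out at (375,310), the caul flat on the row at (405,255), and the arm clear of everything.

```bash
python3 -c "
from station import arm
print(arm.job_done())"
```

```text
the job is handed in; nothing more can be done
None
```

The job is handed in: the panel is on the rack, all three pale staves are clamped under the caul, the red tab is about 14 mm out, and the dark staves and bystanders were left alone (the hand-in returned no verdict).

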